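# Tighten the loose leg bolt of the draining stand

## Task

One leg of the low wooden draining stand is loose: its bolt sits in the one angled leg socket whose black cover cap is missing. Take the T-handled hex key out of the dish rack's cutlery pocket, feel it fully home into that bolt's recessed hex and turn the bolt clockwise, letting go and taking fresh holds as needed, until it is tight and will go no further. Then hang the key back upright in the same pocket, leaving the sugar pot, tea strainer and citrus reamer where they are.

Things in the scene. Friction and masses are not known exactly. Their poses are not given: they have to be found in the camera images.
- hexkey: T-handle hex key, about 140 g: 12 mm across-flats steel hex shaft, 85 mm long, under a black plastic cross bar 54 mm long (its x), 20 wide (y), 26 tall (z 85 to 111 mm). Origin: centre of the shaft's lower tip, z up the shaft to the bar. Flats of the shaft face +x and every 60 degrees. It starts hanging upright in the key pocket, the bar's underside on the rim, bar roughly along the rack's x.
- key_tip (a point): centre of the key's lower tip (same point and axes as hexkey); the lowest 2.5 mm taper to 9 mm across flats
- socket (a point): centre of the mouth of the loose bolt's hex recess: 12.8 mm across flats, 18 mm deep, chamfered. z is the bolt's axis, pointing out: it leans 25 degrees from vertical towards the stand's -x (roughly to the robot). Flats face its x and every 60 degrees; x, y turn with the bolt. It sits in a round metal leg socket, inside 23 mm, outside 40 mm wide, rim 8 mm above this point along the axis.
- bolt (a joint): how far the loose bolt is screwed in, rad: grows as it turns clockwise seen from above, looking down its axis. It starts between 0 and 0.6, comes up tight against a hard stop at 5.0, takes about 0.12 N m to turn and stays where it is left. The key has up to 0.26 rad of play in it. A key left in the recess stands there by itself, leaning up to about 5 degrees.
- stand: low wooden draining stand, fixed: board 200 (x) by 280 (y) by 24 mm, top face at 110 mm, four legs splayed 25 degrees in its x. Origin on the counter under the board's centre. Angled metal leg sockets stand out of the board at x = +-62, y = +-100 mm, at most 23 mm high; three wear black caps, the one at +x +y is open and holds the loose bolt.
- rack: teal collapsible dish rack, fixed, 320 (x) by 300 mm (y), rim at 112 mm, two glass tubs in it (below 90 mm), a grey cutlery caddy inside its -y wall, caddy rim at 118 mm. Origin on the counter under its centre. Two teaspoons stand in the caddy's long cell, 100 to 130 mm to the +x side of the key pocket, 153 mm high.
- pocket (a point): centre of the mouth of the key pocket, the square cell at the caddy's -x end: inside 30 by 30 mm, 3 mm walls, about 105 mm deep, rim level with this point, axes of the rack
- sugar_pot: white ceramic sugar pot, 74 mm across, 81 mm tall with its lid knob, 92 mm over its handles, standing on the stand's board at its -y end; origin under its centre
- strainer: steel tea strainer lying mouth down on the counter: dome 78 mm across and 34 mm tall, flat handle 125 mm long along its -x; origin under the dome's centre
- reamer: wooden citrus reamer lying on the counter, 155 mm long along its x, head 50 mm thick at +x; origin on the counter, 88 mm from the handle's end
Mind the look-alikes: they are no part of the job. Leave any blue or orange look-alike of the hexkey alone.

How it is judged:
By the outcome, as a careful person would: the job done as asked, in the order asked, and still so for the second after the job is handed in, with the robot touching nothing.
It also fails if it takes over 72 s, if anything falls off the work surface, if the arm or the gripper's body presses on something with over 40 N, if the wrist force passes 120 N, or if a joint passes its speed limit or range.

## Robot

A 6-joint arm with a two-finger parallel gripper is mounted at the origin on the work surface. World frame = base frame: x ahead of the robot, y to its left, z up, the work surface at z = 0. Lengths are in m, angles in rad, forces in N, time in s.
With the tool pointing down it reaches from about 0.25 to 0.725 m from the base axis. Payload 4 kg.
Tool frame: the origin (TCP) lies between the finger pads; the fingertips stand 11 mm ahead of it and the grasp point (between the pads) lies 8 mm behind it (bot.tip_extent is the distance from the TCP to the fingertips, in m); z points along the fingers, y is the line along which they close (so a half turn about z gives the same grasp; the last joint's range is limited). The gripper opens to 85 mm and grips with 20 to 120 N. Pads are 22 mm wide; open, the fingers measure 114 mm over their backs; the gripper's body (76 mm by 85 mm) begins 54 mm behind the grasp point. The pads swing forward as they close: fully open they stand 13 mm farther back than shut.
Start: joints at [1.192, 0.241, 0.005, 1.335, 0, 1.571], TCP at [0.185, 0.465, 0.242] pointing down, gripper open.
Joint ranges: [-2.72, 2.72], [-1.05, 1.87], [-1.09, 1.28], [-1.99, 2.15], [-1.42, 1.44], [-3.14, 3.14]. Speed limits (rad/s): [2.79, 2.79, 3.14, 3.14, 3.14, 3.14].

## Interface

Orientations are given as a unit quaternion [x, y, z, w].
In Python, from workcell import bot gives the robot as it stands. The module is installed in compiled form; this text tells all that it offers.
- The arm moves only by the tool drive_tool, never from a script. Its argument "rows" is a list of rows, each an object of numbers: "dx", "dy", "dz": the shift along the tool's x, y, z in units of 50 mm (1.0 is 50 mm); "wx", "wy", "wz": the turn, a rotation vector about the tool's x, y, z in units of 5 degrees (1.0 is 5 degrees); "hand": the finger opening in mm, from 0 to 85.4. A call has 1 to 20 rows; each row is the pose to reach, as a shift and turn from the pose commanded when the call began, along the tool's axes at that moment; what a row does not reach only later rows make up. A row lasts 1/10 s, in which the tool goes at most 50 mm and 8.59 degrees, less where a joint would pass 70% of its speed; a pose out of reach is approached as far as the arm can. A call with a gripper value outside its range is refused whole. The fingers move at their own pace and stop on an object; the grip force is fixed at half the most. Time passes only in rows, so rows that repeat a pose let the fingers close. It gives the time, the measured TCP pose, the force, the opening and the grip force at its end, in the units of the state.
- bot.get_obs(): the state, without advancing time (a new reading comes with each control period).
- bot.camera(name): name is "side" or "top"; returns the picture (384x512x3 uint8, red, green, blue); there is no depth.
- bot.get_calibration(name): a dict with "vfov" (degrees; the focal length in pixels is half the picture's height over the tangent of half this angle, whatever the lens; pixels are square), "cx", "cy" (the principal point, pixels), "origin" and "rotation" of the camera in the world. Camera axes: x right, y up, looking along -z (the intrinsics and any distortion apply to the point x, -y, -z); pixel columns grow to the right and rows downward; lengths in m; the calibration is good to about 2 mm. A picture is of the moment at which its call begins. get_calibration takes no time and is no camera call.
- bot.job_done(): hands the job in; it is judged then, once.
Trained networks look in the newest picture that a camera, given by its name, has taken for a name from the list of things; names that differ only in an ending like _2 or _b are one class to them, and where a whole thing is asked for, a point or a joint stands for the part that bears it (a point fixed in the world has none). Each returns a list of dicts, best first, with "score" (0 to 1); they miss things now and then, are a little off and sometimes report something else, mostly with a low value. They report only what shows in the picture. A call takes as long as a camera call. They do not tell look-alikes from the thing itself.
- bot.look_for(camera, thing): "extent" ([centre column, centre row, width, height] in pixels, round what is visible of it).
- bot.outline_of(camera, thing): "region" (384x512 bool, what is visible of it) and "extent" ([centre column, centre row, width, height] in pixels, round what is visible of it).
The state is a dict: "clock": time; "joint_pos": joint angles; "joint_vel": joint speeds; "tau": joint torques, N m; "eef_pos": TCP position; "tool_rot": TCP orientation; "ft_force": force on the tool from outside, world axes, zero at the start; "ft_torque": the same for the moment, N m; "grip_width": finger opening in m; "grasp_force": force on a finger pad.
Only numpy, scipy, OpenCV 4.12 (cv2) and the standard library are available. Lean on these libraries where they do the work, as an engineer would, in place of code of your own. Each camera call takes 0.05 s, during which the arm holds its last target. There are 200 camera calls.

## Working session

There is one attempt and no reset: what is moved stays moved. The work goes in short steps, Python scripts to look and compute and a tool call to move; the robot and the scene stay as the last step left them, time stands still between calls to the robot, and variables do not carry over. Pictures are saved under pics/ and viewed, at most 11 in all, crops included, and the job is handed in when it is done.

Besides the shell and the picture viewer there is one more tool, called after "Call:" by a JSON object that holds its "fn" and its "kwargs". drive_tool: Moves the arm, as the interface text tells. Its arguments: {"type":"object","properties":{"rows":{"type":"array","items":{"type":"object","properties":{"dx":{"type":"number"},"dy":{"type":"number"},"dz":{"type":"number"},"wx":{"type":"number"},"wy":{"type":"number"},"wz":{"type":"number"},"hand":{"type":"number"}}}}},"required":["rows"]}

```bash
mkdir -p pics; python3 - <<'E'
from workcell import bot
import cv2,numpy as np
a=bot.camera("top");b=bot.camera("side")
np.savez('first.npz',a=a,b=b)
cv2.imwrite('pics/t0.png',cv2.cvtColor(a,4)); cv2.imwrite('pics/s0.png',cv2.cvtColor(b,4))
for c in("top","side"):
    print(c,bot.get_calibration(c))
    for t in("hexkey","stand","socket","pocket","rack","sugar_pot","strainer","reamer"):
        try: print(t,[(np.round(d['extent']),round(d['score'],2)) for d in bot.look_for(c,t)])
        except Exception as e: print(t,e)
o=bot.get_obs();print(o)
E
```

```text
top {'vfov': 46.31443056818553, 'cx': 253.6629249347846, 'cy': 186.41424966472425, 'origin': array([ 0.33938307, -0.08019369,  1.2158806 ]), 'rotation': array([-0.05423201,  0.0461166 ,  0.70973696, -0.70086061])}
hexkey [(array([177., 177.,  16.,  20.]), 0.72), (array([139., 255.,  18.,  21.]), 0.67), (array([128., 181.,  15.,  28.]), 0.56), (array([173., 217.,  23.,  12.]), 0.47)]
stand [(array([298., 173., 114.,  92.]), 0.64), (array([397., 223.,  29.,  80.]), 0.53)]
socket []
pocket [(array([ 88., 164., 130., 128.]), 0.67)]
rack [(array([ 89., 164., 126., 127.]), 0.67)]
sugar_pot [(array([332., 163.,  37.,  31.]), 0.73), (array([208., 232.,  18.,  58.]), 0.6)]
strainer [(array([397., 223.,  28.,  82.]), 0.6)]
reamer [(array([209., 233.,  15.,  59.]), 0.93), (array([130., 182.,  15.,  21.]), 0.22)]
side {'vfov': 53.7715998792991, 'cx': 257.09438180713767, 'cy': 196.36717943255644, 'origin': array([ 0.19393973, -0.75535167,  0.78009605]), 'rotation': array([ 0.3971095 , -0.0885673 , -0.19269835,  0.89293182])}
hexkey [(array([207., 172.,  16.,  29.]), 0.81), (array([168., 165.,  22
[... 478 characters left out ...]
 0.92)]
{'clock': 0.9, 'joint_pos': array([1.19199010e+00, 2.40594267e-01, 4.97442019e-03, 1.33521913e+00,
       3.19670081e-05, 1.57077516e+00]), 'joint_vel': array([-0.00100209,  0.00117055, -0.00068082,  0.00106478,  0.00019668,
        0.00017827]), 'tau': array([ 8.58979893e-04, -3.72197056e+01,  2.52693200e+01,  1.05068913e-03,
        1.08242743e-04,  8.83173556e-06]), 'eef_pos': array([0.18488962, 0.46453803, 0.24229955]), 'tool_rot': array([ 1.88262321e-01,  9.82118780e-01, -1.79323256e-05, -1.97124187e-05]), 'ft_force': array([-0.311057  ,  0.930937  , -0.01536041]), 'ft_torque': array([-0.04501813,  0.00204446, -0.05133752]), 'grasp_force': 0.0, 'grip_width': 0.08547625347767907}
```

View pics/t0.png

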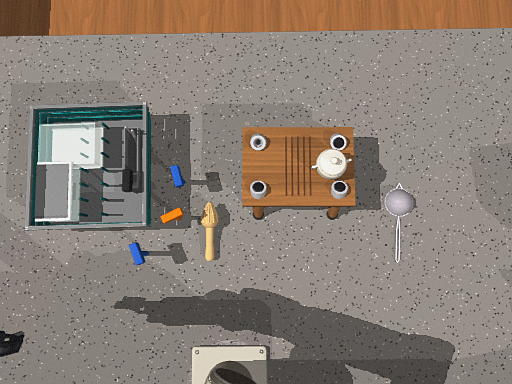

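View pics/s0.png

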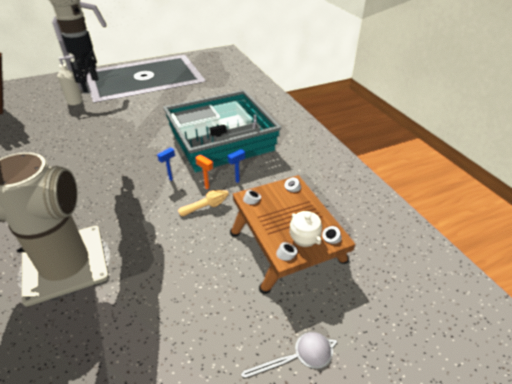

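The top view shows four T-shaped things: black at (127,180), standing in the caddy; blue at (177,176) and (137,254); orange at (172,215). By the description, the black one in the caddy is the key. The open socket, with a grey inside, is at (258,142); the other three sockets are capped.

```bash
cat > h.py <<'E'
from workcell import bot
import cv2,numpy as np
from scipy.spatial.transform import Rotation as R
from scipy.optimize import least_squares
class Cam:
    def __init__(s,n):
        c=bot.get_calibration(n);s.f=192/np.tan(np.radians(c['vfov'])/2);s.cx,s.cy=c['cx'],c['cy'];s.o=np.array(c['origin']);s.R=R.from_quat(c['rotation'])
    def px(s,P):
        q=s.R.inv().apply(np.atleast_2d(P)-s.o);return np.c_[s.cx+s.f*q[:,0]/-q[:,2],s.cy+s.f*-q[:,1]/-q[:,2]]
    def at(s,uv,z):
        uv=np.atleast_2d(uv).astype(float);d=s.R.apply(np.c_[(uv[:,0]-s.cx)/s.f,-(uv[:,1]-s.cy)/s.f,-np.ones(len(uv))])
        return s.o+d*((z-s.o[2])/d[:,2])[:,None]
top,side=Cam('top'),Cam('side')
def crop(im,x,y,w,h,k):return cv2.resize(cv2.cvtColor(im[y:y+h,x:x+w],4),None,fx=k,fy=k,interpolation=cv2.INTER_CUBIC)
E
python3 - <<'E'
from h import *
z=np.load('first.npz');a,b=z['a'],z['b']
A=crop(a,20,95,140,100,4); A=crop(a,95,100,66,75*1,6);A=crop(a,92,120,66,66,6)
B=crop(a,232,120,66,66,6);C=crop(b,160,85,132,33*2,6)[:200]
D=crop(b,195,105,66,48,6)
E_=crop(b,232,168,66,48,6)
cv2.imwrite('pics/c1.png',np.vstack([np.hstack([A,B])[:300],np.hstack([D,E_])]))
print(top.at([[127,180]],.111),top.at([[258,142]],.128))
for n,c,z,pts in(("stand top",top,.11,[[243,127],[353,127],[355,206],[243,206]]),("rack",top,.112,[[31,107],[148,104],[151,228],[27,228]])):
    print(n,np.round(c.at(pts,z)[:,:2],4).tolist())
for p in bot.outline_of('top','stand')[:1]: print(cv2.minAreaRect(np.argwhere(p['region'])[:,::-1].astype(np.float32)))
E
```

```text
[[0.51792945 0.24810874 0.111     ]] [[ 0.60628298 -0.080665    0.128     ]]
stand top [[0.6503, -0.0431], [0.646, -0.3215], [0.4454, -0.3178], [0.449, -0.0414]]
rack [[0.7108, 0.5003], [0.714, 0.1995], [0.3974, 0.1852], [0.4012, 0.492]]
((297.4999694824219, 173.5), (94.99998474121094, 112.99998474121094), 90.0)
```

View pics/c1.png

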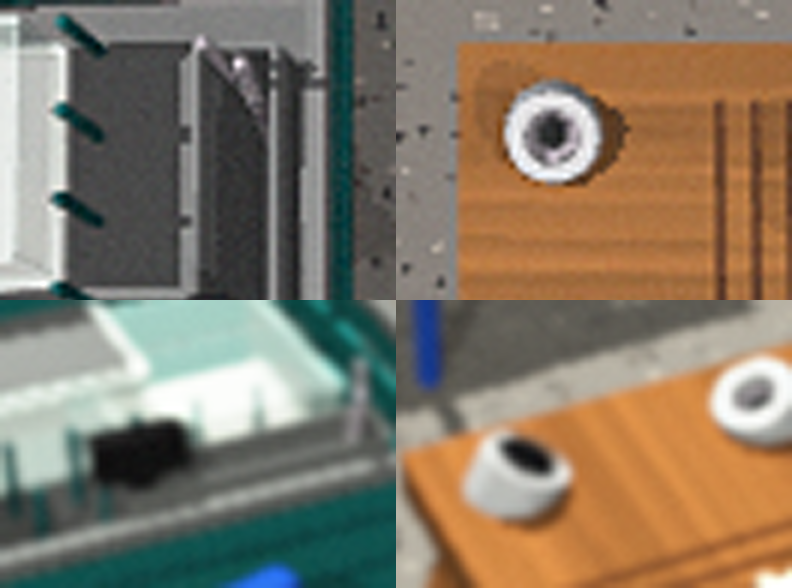

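The crop confirms the open, grey-lined socket at (258,142) top and (292,184) side. The black T-bar is in the caddy at (218,130) side. Next I fit the key bar's pose and triangulate the socket rim.

```bash
cat >> h.py <<'E'
from scipy.optimize import minimize
BOX=np.array([[x,y,z] for x in(-.027,.027) for y in(-.01,.01) for z in(.085,.111)])
def tri(ut,us):
    r=least_squares(lambda P:np.r_[top.px(P)[0]-ut,side.px(P)[0]-us],[.5,0,.12]);return r.x,r.fun
def poly(c,P,S=8):
    m=np.zeros((384*S//2,512*S//2),np.uint8);cv2.fillConvexPoly(m,cv2.convexHull((c.px(P)*S/2).astype(np.int32)),1);return cv2.resize(m.astype(np.float32),(512,384),interpolation=cv2.INTER_AREA)
E
python3 - <<'E'
from h import *
z=np.load('first.npz');a,b=z['a'],z['b']
P,f=tri([258.2,142.3],[292.2,183.8]);print('rim',P,f)
ma=np.zeros((384,512));mb=ma.copy()
for c,m,im,u,v in(('top',ma,a,127,180),('side',mb,b,218,130)):
    bot.camera(c)
    for d in bot.outline_of(c,'hexkey'):
        e=d['extent']
        if abs(e[0]-u)<8 and abs(e[1]-v)<8:
            m[:]=d['region'];g=im[d['region']].mean(1);print(c,d['score'],np.round(e,1),m.sum(),np.percentile(g,[5,25,50,75,95]))
            break
print('tri',tri(*[np.argwhere(m)[:,::-1].mean(0) if m.any() else p for m,p in((ma,[127,180]),(mb,[218.3,130.2]))]))
# dark pixel masks
da=np.zeros((384,512));db=da.copy()
da[160:200,112:142]=a[160:200,112:142].max(2)<38;db[115:145,200:236]=b[115:145,200:236].max(2)<38
print(da.sum(),db.sum())
def world(p,tz=.033):return R.from_euler('z',p[2]).apply(BOX)+[p[0],p[1],tz]
for M in((da,db),(ma,mb)):
  for w in((1,1),(1,0),(0,1)):
    cost=lambda p:sum(k*np.abs(poly(c,world(p))-m).sum() for k,c,m in((w[0],top,M[0]),(w[1],side,M[1])))
    best=min((minimize(cost,[.518,.248,y],method='Nelder-Mead',options=dict(initial_simplex=[[.518,.248,y],[.526,.248,y],[.518,.256,y],[.518,.248,y+.15]])) for y in(-.1,.1)),key=lambda r:r.fun);print(w,best.x,best.fun)
cv2.imwrite('pics/c2.png',np.hstack([crop(a,100,150,60,60,6),crop(b,190,100,60,60,6)]))
E
```

```text
rim [ 0.60821546 -0.08139578  0.11967606] [ 0.0911901  -0.26139332 -0.29304772  0.06269631]
top 0.57 [127.7 182.3  12.9  26.2] 231.0 [15.16666667 30.         42.66666667 46.66666667 70.33333333]
side 0.7 [218.6 131.8  13.1  13.3] 165.0 [ 15.          17.33333333  23.          38.66666667 102.        ]
tri (array([0.51415609, 0.24029028, 0.12890016]), array([ 0.02030643, -0.07990037, -0.10528591,  0.01760867]))
86.0 120.0
(1, 1) [0.51501107 0.23459399 0.39187565] 254.375
(1, 0) [0.51316004 0.23842383 0.15449356] 178.125
(0, 1) [0.51341909 0.2323787  0.62445579] 58.8125
(1, 1) [0.51406967 0.23796508 0.03163816] 98.9375
(1, 0) [0.51235633 0.23847752 0.10048958] 53.625
(0, 1) [0.51461483 0.23433786 0.37130288] 36.0
```

View pics/c2.png

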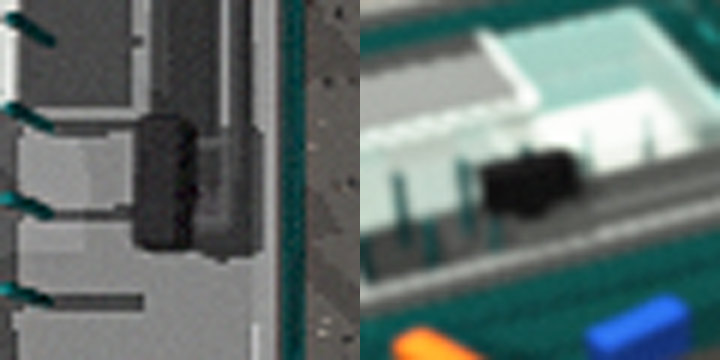

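The side crop shows the black bar at (218,131); the top crop shows its top face centred near (126,180), lying along x. Moving above it.

Call:
{"fn": "drive_tool", "kwargs": {"rows": [{"dx":-2,"dy":-0.45,"dz":-0.36,"wz":-6,"hand":85},{"dx":-4,"dy":-0.9,"dz":-0.36,"wz":-12,"hand":85},{"dx":-6,"dy":-1.35,"dz":-0.36,"wz":-18,"hand":70},{"dx":-7.78,"dy":-1.77,"dz":-0.36,"wz":-24,"hand":60},{"dx":-7.78,"dy":-1.77,"dz":-0.36,"wz":-24,"hand":60},{"dx":-7.78,"dy":-1.77,"dz":-0.36,"wz":-24,"hand":60},{"dx":-7.78,"dy":-1.77,"dz":-0.36,"wz":-24,"hand":60},{"dx":-7.78,"dy":-1.77,"dz":-0.36,"wz":-24,"hand":60},{"dx":-7.78,"dy":-1.77,"dz":-0.36,"wz":-24,"hand":60},{"dx":-7.78,"dy":-1.77,"dz":-0.36,"wz":-24,"hand":60},{"dx":-7.78,"dy":-1.77,"dz":-0.36,"wz":-24,"hand":60},{"dx":-7.78,"dy":-1.77,"dz":-0.36,"wz":-24,"hand":60},{"dx":-7.78,"dy":-1.77,"dz":-0.36,"wz":-24,"hand":60},{"dx":-7.78,"dy":-1.77,"dz":-0.36,"wz":-24,"hand":60},{"dx":-7.78,"dy":-1.77,"dz":-0.36,"wz":-24,"hand":60},{"dx":-7.78,"dy":-1.77,"dz":-0.36,"wz":-24,"hand":60},{"dx":-7.78,"dy":-1.77,"dz":-0.36,"wz":-24,"hand":60},{"dx":-7.78,"dy":-1.77,"dz":-0.36,"wz":-24,"hand":60},{"dx":-7.78,"dy":-1.77,"dz":-0.36,"wz":-24,"hand":60}]}}

```text
invalid input at $.rows[0]: expected keys dx, dy, dz, wx, wy, wz, hand
```

```bash
cat >> h.py <<'E'
def pose():
    o=bot.get_obs();return np.array(o['eef_pos']),R.from_quat(o['tool_rot']),o
def tool(yaw,tilt=0,head=0):
    # tool down, closing line y at yaw(deg) about z; then tilted so the tool's back leans `tilt` deg away from heading `head`
    a=np.radians(yaw);y=np.array([np.cos(a),np.sin(a),0]);z=np.array([0,0,-1.]);r=R.from_matrix(np.c_[np.cross(y,z),y,z])
    h=np.radians(head);return R.from_rotvec(np.radians(tilt)*np.array([np.sin(h),-np.cos(h),0]))*r
def units(p,r,p0=None,r0=None):
    if p0 is None:p0,r0,_=pose()
    print('d',np.round(r0.inv().apply(np.array(p)-p0)/.05,3),'w',np.round(np.degrees((r0.inv()*r).as_rotvec())/5,3))
def stat():
    p,r,o=pose();print('t',o['clock'],'p',np.round(p,4),'y',np.round(r.as_matrix()[:,1],3),'z',np.round(r.as_matrix()[:,2],4),'q',np.round(np.degrees(o['joint_pos']),1),'F',np.round(o['ft_force'],1),'M',np.round(o['ft_torque'],2),'w',o['grip_width'],'g',o['grasp_force'])
E
python3 - <<'E'
from h import *
stat();units([.5135,.2385,.19],tool(270))
print(top.at([[126.3,180.3]],.144))
E
```

```text
t 1.15 p [0.1849 0.4645 0.2423] y [ 0.37   0.929 -0.   ] z [-0. -0. -1.] q [68.3 13.8  0.3 76.5 -0.  90. ] F [ 0.  -0.9  0.6] M [-0.04  0.03  0.02] w 0.08548289674803114 g 0.0
d [-7.778 -1.77   1.046] w [-0.0000e+00  1.0000e-03  3.1659e+01]
[[0.51188305 0.23998617 0.144     ]]
```

Call:
{"fn": "drive_tool", "kwargs": {"rows": [{"dx":-1,"dy":-0.2,"dz":-0.36,"wx":0,"wy":0,"wz":-1.7,"hand":60},{"dx":-2,"dy":-0.4,"dz":-0.36,"wx":0,"wy":0,"wz":-3.4,"hand":60},{"dx":-3,"dy":-0.6,"dz":-0.36,"wx":0,"wy":0,"wz":-5.1,"hand":60},{"dx":-4,"dy":-0.9,"dz":-0.36,"wx":0,"wy":0,"wz":-6.8,"hand":60},{"dx":-5,"dy":-1.1,"dz":-0.36,"wx":0,"wy":0,"wz":-8.5,"hand":60},{"dx":-6,"dy":-1.3,"dz":-0.36,"wx":0,"wy":0,"wz":-10.2,"hand":60},{"dx":-7,"dy":-1.6,"dz":-0.36,"wx":0,"wy":0,"wz":-12,"hand":60},{"dx":-7.8,"dy":-1.77,"dz":-0.2,"wx":0,"wy":0,"wz":-13.6,"hand":60},{"dx":-7.8,"dy":-1.77,"dz":0,"wx":0,"wy":0,"wz":-15.3,"hand":60},{"dx":-7.8,"dy":-1.77,"dz":0.2,"wx":0,"wy":0,"wz":-17,"hand":60},{"dx":-7.8,"dy":-1.77,"dz":0.2,"wx":0,"wy":0,"wz":-18.7,"hand":60},{"dx":-7.8,"dy":-1.77,"dz":0.2,"wx":0,"wy":0,"wz":-20.4,"hand":60},{"dx":-7.8,"dy":-1.77,"dz":0.2,"wx":0,"wy":0,"wz":-22.1,"hand":60},{"dx":-7.8,"dy":-1.77,"dz":0.2,"wx":0,"wy":0,"wz":-24,"hand":60},{"dx":-7.8,"dy":-1.77,"dz":0.2,"wx":0,"wy":0,"wz":-26,"hand":60},{"dx":-7.8,"dy":-1.77,"dz":0.2,"wx":0,"wy":0,"wz":-28,"hand":60},{"dx":-7.8,"dy":-1.77,"dz":0.2,"wx":0,"wy":0,"wz":-28,"hand":60}]}}

```text
clock: 2.85
eef_pos: [0.5146, 0.2381, 0.2322]
tool_rot: [0.854, -0.52, -0.0, 0.0]
ft_force: [0.5, 0.3, 0.4]
grip_width: 0.0602
grasp_force: 0.0
```

```bash
python3 - <<'E'
from h import *
stat();units([.513,.2390,.131],tool(270))
E
```

```text
t 2.85 p [0.5146 0.2381 0.2322] y [-0.888 -0.46   0.   ] z [-1.e-04 -1.e-04 -1.e+00] q [ 24.8  21.7   9.8  78.1  -0.  -92.5] F [0.5 0.3 0.4] M [ 0.    0.02 -0.02] w 0.060243600451584875 g 0.0
d [-0.03   0.019  2.025] w [ 1.0000e-03  0.0000e+00 -1.2525e+01]
```

Call:
{"fn": "drive_tool", "kwargs": {"rows": [{"dx":0,"dy":0,"dz":0,"wx":0,"wy":0,"wz":-1.7,"hand":60},{"dx":0,"dy":0,"dz":0.2,"wx":0,"wy":0,"wz":-3.4,"hand":60},{"dx":0,"dy":0,"dz":0.4,"wx":0,"wy":0,"wz":-5.1,"hand":60},{"dx":0,"dy":0,"dz":0.6,"wx":0,"wy":0,"wz":-6.8,"hand":60},{"dx":0,"dy":0,"dz":0.8,"wx":0,"wy":0,"wz":-8.5,"hand":60},{"dx":0,"dy":0,"dz":0.8,"wx":0,"wy":0,"wz":-10.2,"hand":60},{"dx":0,"dy":0,"dz":0.8,"wx":0,"wy":0,"wz":-12,"hand":60},{"dx":-0.03,"dy":0.02,"dz":0.8,"wx":0,"wy":0,"wz":-12.5,"hand":60},{"dx":-0.03,"dy":0.02,"dz":1.2,"wx":0,"wy":0,"wz":-12.5,"hand":60},{"dx":-0.03,"dy":0.02,"dz":1.6,"wx":0,"wy":0,"wz":-12.5,"hand":60},{"dx":-0.03,"dy":0.02,"dz":1.9,"wx":0,"wy":0,"wz":-12.5,"hand":60},{"dx":-0.03,"dy":0.02,"dz":2,"wx":0,"wy":0,"wz":-12.5,"hand":60},{"dx":-0.03,"dy":0.02,"dz":2,"wx":0,"wy":0,"wz":-12.5,"hand":40},{"dx":-0.03,"dy":0.02,"dz":2,"wx":0,"wy":0,"wz":-12.5,"hand":25}]}}

```text
clock: 4.25
eef_pos: [0.5135, 0.2392, 0.133]
tool_rot: [1.0, -0.004, 0.001, -0.0]
ft_force: [0.3, 0.5, -0.3]
grip_width: 0.0317
grasp_force: 0.0
```

```bash
python3 - <<'E'
from h import *
stat();im=bot.camera('side');im2=bot.camera('top')
cv2.imwrite('pics/c3.png',np.hstack([crop(im2,95,140,66,80,6),crop(im,180,80,66,80,6)]))
E
```

```text
t 4.25 p [0.5135 0.2392 0.133 ] y [-0.008 -1.    -0.   ] z [ 1.1e-03  5.0e-04 -1.0e+00] q [  25.    25.1   -0.3   64.5   -0.  -154.5] F [ 0.3  0.5 -0.3] M [ 0.05  0.06 -0.  ] w 0.03167372966638778 g 0.0
```

View pics/c3.png

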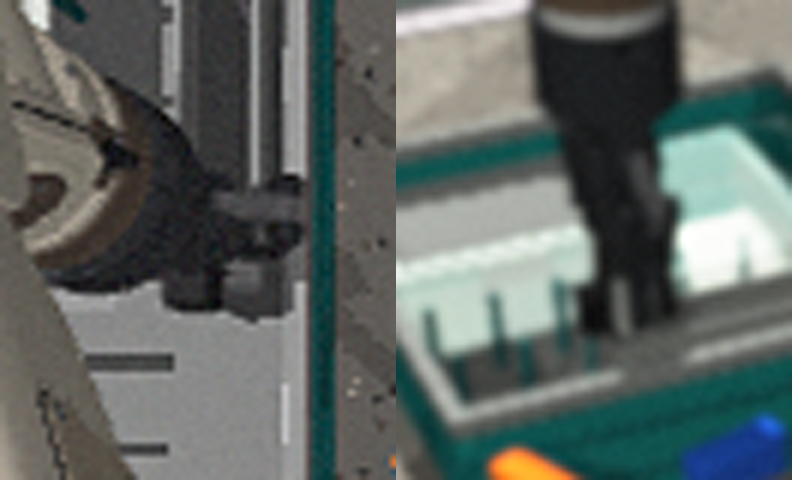

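The fingers straddle the black bar (right crop, bar end at about (590,310)). Closing and lifting.

Call:
{"fn": "drive_tool", "kwargs": {"rows": [{"dx":0,"dy":0,"dz":0,"wx":0,"wy":0,"wz":0,"hand":5},{"dx":0,"dy":0,"dz":0,"wx":0,"wy":0,"wz":0,"hand":5},{"dx":0,"dy":0,"dz":0,"wx":0,"wy":0,"wz":0,"hand":5},{"dx":0,"dy":0,"dz":0,"wx":0,"wy":0,"wz":0,"hand":5},{"dx":0,"dy":0,"dz":-0.1,"wx":0,"wy":0,"wz":0,"hand":5},{"dx":0,"dy":0,"dz":-0.4,"wx":0,"wy":0,"wz":0,"hand":5},{"dx":0,"dy":0,"dz":-0.8,"wx":0,"wy":0,"wz":0,"hand":5},{"dx":0,"dy":0,"dz":-1.2,"wx":0,"wy":0,"wz":0,"hand":5},{"dx":0,"dy":0,"dz":-1.7,"wx":0,"wy":0,"wz":0,"hand":5},{"dx":0,"dy":0,"dz":-2.2,"wx":0,"wy":0,"wz":0,"hand":5},{"dx":0,"dy":0,"dz":-2.7,"wx":0,"wy":0,"wz":0,"hand":5},{"dx":0,"dy":0,"dz":-2.7,"wx":0,"wy":0,"wz":0,"hand":5}]}}

```text
clock: 5.55
eef_pos: [0.5143, 0.2396, 0.2708]
tool_rot: [1.0, -0.004, 0.003, -0.001]
ft_force: [0.7, 0.3, -0.4]
grip_width: 0.0188
grasp_force: 59.2
```

```bash
python3 - <<'E'
from h import *
stat()
# bolt axis (leans 25deg to -x of stand, yaw -0.8deg): tool z = -axis
h=-.8
ax=-tool(270,25,h).as_matrix()[:,2];print('axis',ax)
mouth=np.array([.6065,-.0815,.1205])-.008*ax
print('mouth',mouth)
units(mouth+ax*(.098+.06),tool(270,25,h))
units(mouth+ax*(.098+.06),tool(255,25,h))
E
```

```text
t 5.55 p [0.5143 0.2396 0.2708] y [-0.008 -1.    -0.003] z [ 0.0055  0.0025 -1.    ] q [  25.    20.8   14.2   83.    -0.  -154.5] F [ 0.7  0.3 -0.4] M [-0.03  0.02  0.05] w 0.0188381601920095 g 59.22485411167145
axis [-0.42257707  0.00590067  0.90630779]
mouth [ 0.60988062 -0.08154721  0.11324954]
d [0.628 6.399 0.273] w [-0.077  4.937 -0.101]
d [0.628 6.399 0.273] w [0.57  4.918 2.852]
```

```bash
python3 - <<'E'
from h import *
units(np.array([0.54311,-.0806,.2564]),tool(250,25,-.8))
E
```

```text
d [0.628 6.399 0.274] w [0.785 4.899 3.836]
```

Call:
{"fn": "drive_tool", "kwargs": {"rows": [{"dx":0.1,"dy":0.6,"dz":0,"wx":0,"wy":0,"wz":0.4,"hand":5},{"dx":0.15,"dy":1.4,"dz":0,"wx":0.1,"wy":0.6,"wz":0.8,"hand":5},{"dx":0.2,"dy":2.3,"dz":0,"wx":0.2,"wy":1.2,"wz":1.2,"hand":5},{"dx":0.3,"dy":3.2,"dz":0,"wx":0.3,"wy":1.9,"wz":1.6,"hand":5},{"dx":0.4,"dy":4.1,"dz":0.05,"wx":0.4,"wy":2.6,"wz":2.1,"hand":5},{"dx":0.5,"dy":5,"dz":0.1,"wx":0.5,"wy":3.4,"wz":2.6,"hand":5},{"dx":0.6,"dy":5.8,"dz":0.2,"wx":0.6,"wy":4.2,"wz":3.2,"hand":5},{"dx":0.63,"dy":6.4,"dz":0.27,"wx":0.785,"wy":4.9,"wz":3.836,"hand":5},{"dx":0.63,"dy":6.4,"dz":0.27,"wx":0.785,"wy":4.9,"wz":3.836,"hand":5},{"dx":0.63,"dy":6.4,"dz":0.27,"wx":0.785,"wy":4.9,"wz":3.836,"hand":5},{"dx":0.63,"dy":6.4,"dz":0.27,"wx":0.785,"wy":4.9,"wz":3.836,"hand":5},{"dx":0.63,"dy":6.4,"dz":0.27,"wx":0.785,"wy":4.9,"wz":3.836,"hand":5}]}}

```text
clock: 6.75
eef_pos: [0.5423, -0.0801, 0.2538]
tool_rot: [0.962, -0.168, 0.211, -0.033]
ft_force: [-0.1, -0.4, -1.3]
grip_width: 0.0186
grasp_force: 59.4
```

```bash
python3 - <<'E'
from h import *
stat();a=bot.camera('top');b=bot.camera('side');np.savez('look.npz',a=a,b=b)
p,r,_=pose()
for d in(.0,.05,.098):
    print(d,top.px(p+r.apply([0,0,d])),side.px(p+r.apply([0,0,d])))
cv2.imwrite('pics/c4.png',np.hstack([crop(a,230,120,64,64,6),crop(b,250,140,64,64,6)]))
E
```

```text
t 6.75 p [ 0.5423 -0.0801  0.2538] y [-0.31  -0.941 -0.135] z [ 0.4174 -0.0071 -0.9087] q [ -10.5    1.6  -17.7   46.3    4.  -169.8] F [-0.1 -0.4 -1.3] M [ 0.03  0.53 -0.04] w 0.0186041581376246 g 59.37698721885681
0.0 [[257.99476758 156.76726118]] [[271.35593324 148.26748188]]
0.05 [[258.0887064  151.93047309]] [[278.32842071 161.35285984]]
0.098 [[258.17100732 147.6929055 ]] [[284.53542923 173.0016513 ]]
```

View pics/c4.png

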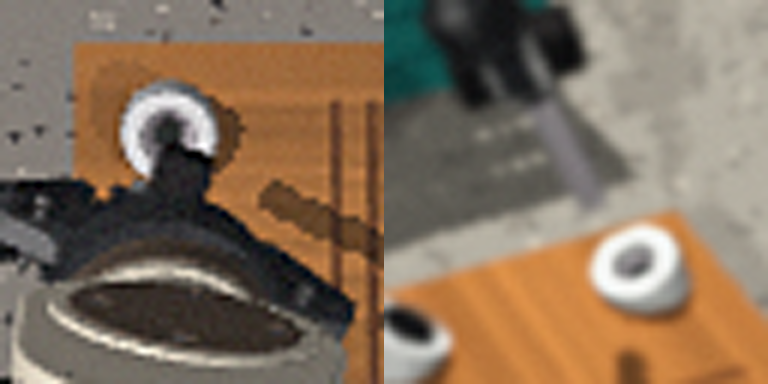

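The side crop shows the key tip at (285,174), within about 1 px of the prediction, and the open socket's hole at (291.6,183.6). Next I move in to just above the recess mouth.

```bash
cat >> h.py <<'E'
AX=-tool(270,25,-.8).as_matrix()[:,2]
MOUTH=np.array([0.60988,-0.08155,0.11325]) # first estimate; perpendicular part matters
L=.100
def tip():
    p,r,o=pose();t=p+r.apply([0,0,L]);e=t-MOUTH
    ex=r.inv().apply(e-AX*(e@AX));print('tip above mouth mm',round(1e3*(e@AX),2),'perp in tool x,y mm',np.round(1e3*ex[:2],2),'tilt err',np.round(np.degrees(np.cross(r.as_matrix()[:,2],-AX)),2))
E
python3 - <<'E'
from h import *
stat();tip();units(MOUTH+AX*(L+.004),tool(250,25,-.8))
for s in([291.6,183.6],[292.2,184]):print(tri([258.2,142.3],s))
E
```

```text
t 6.85 p [ 0.5423 -0.0802  0.2539] y [-0.31  -0.941 -0.135] z [ 0.4177 -0.0072 -0.9086] q [ -10.5    1.6  -17.7   46.3    4.  -169.8] F [-0.1 -0.2 -1. ] M [ 0.03  0.49 -0.02] w 0.01906175380247121 g 59.376622438430786
tip above mouth mm 56.05 perp in tool x,y mm [-2.29  0.47] tilt err [ 0.07 -0.31  0.03]
d [ 0.041 -0.007  1.041] w [0.035 0.053 0.035]
(array([ 0.60730213, -0.08116238,  0.12073582]), array([ 0.00172002, -0.00493576, -0.00553435,  0.00118303]))
(array([ 0.60834932, -0.08137874,  0.11892554]), array([ 0.08432078, -0.24172288, -0.27095652,  0.05796617]))
```

Call:
{"fn": "drive_tool", "kwargs": {"rows": [{"dx":0.04,"dy":0,"dz":0.2,"wx":0.03,"wy":0.05,"wz":0,"hand":5},{"dx":0.04,"dy":0,"dz":0.4,"wx":0.03,"wy":0.05,"wz":0,"hand":5},{"dx":0.04,"dy":0,"dz":0.6,"wx":0.03,"wy":0.05,"wz":0,"hand":5},{"dx":0.04,"dy":0,"dz":0.75,"wx":0.03,"wy":0.05,"wz":0,"hand":5},{"dx":0.04,"dy":0,"dz":0.85,"wx":0.03,"wy":0.05,"wz":0,"hand":5},{"dx":0.04,"dy":0,"dz":0.95,"wx":0.03,"wy":0.05,"wz":0,"hand":5},{"dx":0.04,"dy":0,"dz":1.03,"wx":0.03,"wy":0.05,"wz":0,"hand":5},{"dx":0.04,"dy":0,"dz":1.03,"wx":0.03,"wy":0.05,"wz":0,"hand":5},{"dx":0.04,"dy":0,"dz":1.03,"wx":0.03,"wy":0.05,"wz":0,"hand":5}]}}

```text
clock: 7.75
eef_pos: [0.5651, -0.0824, 0.208]
tool_rot: [0.962, -0.169, 0.214, -0.034]
ft_force: [0.6, -0.1, -1.6]
grip_width: 0.0188
grasp_force: 59.4
```

```bash
python3 - <<'E'
from h import *
stat();tip()
E
```

```text
t 7.75 p [ 0.5651 -0.0824  0.208 ] y [-0.311 -0.94  -0.137] z [ 0.4225 -0.0072 -0.9064] q [ -10.3    6.   -20.2   39.     3.9 -169.5] F [ 0.6 -0.1 -1.6] M [-0.    0.5  -0.01] w 0.01882229534857146 g 59.3921560049057
tip above mouth mm 4.79 perp in tool x,y mm [-0.    1.72] tilt err [ 0.07 -0.01  0.03]
```

Call:
{"fn": "drive_tool", "kwargs": {"rows": [{"dx":0,"dy":-0.034,"dz":0.02,"wx":0,"wy":0,"wz":0,"hand":5},{"dx":0,"dy":-0.034,"dz":0.05,"wx":0,"wy":0,"wz":0,"hand":5},{"dx":0,"dy":-0.034,"dz":0.08,"wx":0,"wy":0,"wz":0,"hand":5},{"dx":0,"dy":-0.034,"dz":0.1,"wx":0,"wy":0,"wz":0,"hand":5},{"dx":0,"dy":-0.034,"dz":0.12,"wx":0,"wy":0,"wz":0,"hand":5},{"dx":0,"dy":-0.034,"dz":0.12,"wx":0,"wy":0,"wz":0,"hand":5}]}}

```text
clock: 8.35
eef_pos: [0.5684, -0.0811, 0.2028]
tool_rot: [0.961, -0.169, 0.214, -0.034]
ft_force: [0.8, 0.0, -1.0]
grip_width: 0.0186
grasp_force: 59.4
```

```bash
python3 - <<'E'
from h import *
stat();tip()
E
```

```text
t 8.35 p [ 0.5684 -0.0811  0.2028] y [-0.311 -0.94  -0.137] z [ 0.4229 -0.0078 -0.9062] q [ -10.1    6.6  -20.4   38.2    3.8 -169.3] F [ 0.8  0.  -1. ] M [-0.26  0.35 -0.1 ] w 0.01862503956776691 g 59.43948805332184
tip above mouth mm -1.28 perp in tool x,y mm [0.35 0.21] tilt err [0.1  0.02 0.05]
```

Call:
{"fn": "drive_tool", "kwargs": {"rows": [{"dx":0,"dy":0,"dz":0.02,"wx":0,"wy":0,"wz":0,"hand":5},{"dx":0,"dy":0,"dz":0.04,"wx":0,"wy":0,"wz":0,"hand":5},{"dx":0,"dy":0,"dz":0.06,"wx":0,"wy":0,"wz":0,"hand":5},{"dx":0,"dy":0,"dz":0.06,"wx":0,"wy":0,"wz":0,"hand":5}]}}

```text
clock: 8.75
eef_pos: [0.5696, -0.0811, 0.2]
tool_rot: [0.962, -0.169, 0.214, -0.034]
ft_force: [1.2, -1.2, -0.6]
grip_width: 0.0188
grasp_force: 59.4
```

```bash
python3 - <<'E'
from h import *
stat();tip()
E
```

```text
t 8.75 p [ 0.5696 -0.0811  0.2   ] y [-0.311 -0.94  -0.137] z [ 0.4227 -0.0078 -0.9062] q [ -10.     6.9  -20.5   37.8    3.8 -169.2] F [ 1.2 -1.2 -0.6] M [-0.49  0.15 -0.26] w 0.018779249399262645 g 59.39115822315216
tip above mouth mm -4.37 perp in tool x,y mm [0.26 0.22] tilt err [0.1  0.01 0.05]
```

Call:
{"fn": "drive_tool", "kwargs": {"rows": [{"dx":0,"dy":0,"dz":0.02,"wx":0,"wy":0,"wz":0,"hand":5},{"dx":0,"dy":0,"dz":0.04,"wx":0,"wy":0,"wz":0,"hand":5},{"dx":0,"dy":0,"dz":0.06,"wx":0,"wy":0,"wz":0,"hand":5},{"dx":0,"dy":0,"dz":0.08,"wx":0,"wy":0,"wz":0,"hand":5},{"dx":0,"dy":0,"dz":0.08,"wx":0,"wy":0,"wz":0,"hand":5}]}}

```text
clock: 9.25
eef_pos: [0.5713, -0.0811, 0.1964]
tool_rot: [0.962, -0.169, 0.214, -0.034]
ft_force: [1.8, -2.7, -0.4]
grip_width: 0.019
grasp_force: 59.4
```

```bash
python3 - <<'E'
from h import *
stat();tip()
E
```

```text
t 9.25 p [ 0.5713 -0.0811  0.1964] y [-0.311 -0.941 -0.137] z [ 0.4227 -0.0076 -0.9062] q [ -10.     7.3  -20.7   37.3    3.8 -169.2] F [ 1.8 -2.7 -0.4] M [-0.64  0.06 -0.33] w 0.019013542743344353 g 59.42606270313263
tip above mouth mm -8.37 perp in tool x,y mm [0.21 0.15] tilt err [0.09 0.01 0.04]
```

Call:
{"fn": "drive_tool", "kwargs": {"rows": [{"dx":0,"dy":0.01,"dz":0.03,"wx":0,"wy":0,"wz":0,"hand":5},{"dx":0,"dy":0.02,"dz":0.06,"wx":0,"wy":0,"wz":0,"hand":5},{"dx":0,"dy":0.02,"dz":0.09,"wx":0,"wy":0,"wz":0,"hand":5},{"dx":0,"dy":0.02,"dz":0.12,"wx":0,"wy":0,"wz":0,"hand":5},{"dx":0,"dy":0.02,"dz":0.15,"wx":0,"wy":0,"wz":0,"hand":5},{"dx":0,"dy":0.02,"dz":0.15,"wx":0,"wy":0,"wz":0,"hand":5}]}}

```text
clock: 9.85
eef_pos: [0.574, -0.0816, 0.1912]
tool_rot: [0.961, -0.169, 0.215, -0.034]
ft_force: [-6.7, -0.5, 11.8]
grip_width: 0.0186
grasp_force: 61.5
```

```bash
python3 - <<'E'
from h import *
stat();tip()
E
```

```text
t 9.85 p [ 0.574  -0.0816  0.1912] y [-0.31  -0.941 -0.138] z [ 0.424  -0.0068 -0.9056] q [ -10.     7.9  -20.9   36.4    3.9 -169.3] F [-6.7 -0.5 11.8] M [-0.03  0.71 -0.02] w 0.01863223513331971 g 61.52754306793213
tip above mouth mm -14.19 perp in tool x,y mm [0.78 0.41] tilt err [0.04 0.09 0.02]
```

The key stopped with 13 N axial force at the depth the bolt recess should bottom out, so it looks fully home. Easing the press a little and starting to turn clockwise.

Call:
{"fn": "drive_tool", "kwargs": {"rows": [{"dx":-0.01,"dy":0,"dz":-0.02,"wx":0,"wy":0,"wz":1,"hand":5},{"dx":-0.01,"dy":0,"dz":-0.02,"wx":0,"wy":0,"wz":2,"hand":5},{"dx":-0.01,"dy":0,"dz":-0.02,"wx":0,"wy":0,"wz":3,"hand":5},{"dx":-0.01,"dy":0,"dz":-0.02,"wx":0,"wy":0,"wz":4,"hand":5},{"dx":-0.01,"dy":0,"dz":-0.02,"wx":0,"wy":0,"wz":5,"hand":5},{"dx":-0.01,"dy":0,"dz":-0.02,"wx":0,"wy":0,"wz":6,"hand":5}]}}

```text
clock: 10.45
eef_pos: [0.5735, -0.0814, 0.1911]
tool_rot: [0.884, -0.413, 0.198, -0.089]
ft_force: [-1.6, -0.8, 6.2]
grip_width: 0.0186
grasp_force: 60.3
```

```bash
cat >> h.py <<'E'
def torq():
    p,r,o=pose();F=np.array(o['ft_force']);M=np.array(o['ft_torque']);z=r.as_matrix()[:,2]
    print('tool-frame F',np.round(r.inv().apply(F),1),'M',np.round(r.inv().apply(M),3),'q6',round(np.degrees(o['joint_pos'][5]),1),'tau6',round(o['tau'][5],3))
E
python3 - <<'E'
from h import *
stat();tip();torq()
E
```

```text
t 10.45 p [ 0.5735 -0.0814  0.1911] y [-0.696 -0.643 -0.321] z [ 0.4239 -0.0066 -0.9057] q [ -10.     7.8  -21.    36.4    3.9 -139.1] F [-1.6 -0.8  6.2] M [-0.19  0.09  0.05] w 0.018551169496399154 g 60.34412384033203
tip above mouth mm -14.06 perp in tool x,y mm [0.38 0.18] tilt err [0.04 0.09 0.02]
tool-frame F [ 1.4 -0.3 -6.3] M [-0.164  0.058 -0.13 ] q6 -139.1 tau6 -0.581
```

Resistance is 0.13 N m about the axis, so the bolt is turning. Continuing.

Call:
{"fn": "drive_tool", "kwargs": {"rows": [{"dx":0,"dy":0,"dz":0,"wx":0,"wy":0,"wz":1.3,"hand":5},{"dx":0,"dy":0,"dz":0,"wx":0,"wy":0,"wz":2.6,"hand":5},{"dx":0,"dy":0,"dz":0,"wx":0,"wy":0,"wz":3.9,"hand":5},{"dx":0,"dy":0,"dz":0,"wx":0,"wy":0,"wz":5.2,"hand":5},{"dx":0,"dy":0,"dz":0,"wx":0,"wy":0,"wz":6.5,"hand":5},{"dx":0,"dy":0,"dz":0,"wx":0,"wy":0,"wz":7.8,"hand":5},{"dx":0,"dy":0,"dz":0,"wx":0,"wy":0,"wz":9.1,"hand":5},{"dx":0,"dy":0,"dz":0,"wx":0,"wy":0,"wz":10.4,"hand":5},{"dx":0,"dy":0,"dz":0,"wx":0,"wy":0,"wz":11.7,"hand":5},{"dx":0,"dy":0,"dz":0,"wx":0,"wy":0,"wz":13,"hand":5},{"dx":0,"dy":0,"dz":0,"wx":0,"wy":0,"wz":14.3,"hand":5},{"dx":0,"dy":0,"dz":0,"wx":0,"wy":0,"wz":15.6,"hand":5},{"dx":0,"dy":0,"dz":0,"wx":0,"wy":0,"wz":17,"hand":5}]}}

```text
clock: 11.75
eef_pos: [0.5735, -0.0809, 0.1911]
tool_rot: [-0.372, 0.902, -0.085, 0.2]
ft_force: [-1.9, 1.1, 5.8]
grip_width: 0.0189
grasp_force: 60.4
```

```bash
python3 - <<'E'
from h import *
stat();tip();torq()
E
```

```text
t 11.75 p [ 0.5735 -0.0809  0.1911] y [-0.638  0.708 -0.303] z [ 0.4239 -0.0056 -0.9057] q [-10.    7.8 -21.   36.4   3.9 -54. ] F [-1.9  1.1  5.8] M [0.08 0.17 0.22] w 0.01887415479212091 g 60.37822365760803
tip above mouth mm -14.05 perp in tool x,y mm [-0.16  0.04] tilt err [-0.02  0.09 -0.01]
tool-frame F [-1.3  0.2 -6.1] M [-0.241  0.004 -0.17 ] q6 -54.0 tau6 -0.893
```

Call:
{"fn": "drive_tool", "kwargs": {"rows": [{"dx":0,"dy":0,"dz":0,"wx":0,"wy":0,"wz":1.4,"hand":5},{"dx":0,"dy":0,"dz":0,"wx":0,"wy":0,"wz":2.8,"hand":5},{"dx":0,"dy":0,"dz":0,"wx":0,"wy":0,"wz":4.2,"hand":5},{"dx":0,"dy":0,"dz":0,"wx":0,"wy":0,"wz":5.6,"hand":5},{"dx":0,"dy":0,"dz":0,"wx":0,"wy":0,"wz":7,"hand":5},{"dx":0,"dy":0,"dz":0,"wx":0,"wy":0,"wz":8.4,"hand":5},{"dx":0,"dy":0,"dz":0,"wx":0,"wy":0,"wz":9.8,"hand":5},{"dx":0,"dy":0,"dz":0,"wx":0,"wy":0,"wz":11.2,"hand":5},{"dx":0,"dy":0,"dz":0,"wx":0,"wy":0,"wz":12.6,"hand":5},{"dx":0,"dy":0,"dz":0,"wx":0,"wy":0,"wz":14,"hand":5},{"dx":0,"dy":0,"dz":0,"wx":0,"wy":0,"wz":15.4,"hand":5},{"dx":0,"dy":0,"dz":0,"wx":0,"wy":0,"wz":16.8,"hand":5},{"dx":0,"dy":0,"dz":0,"wx":0,"wy":0,"wz":18.2,"hand":5},{"dx":0,"dy":0,"dz":0,"wx":0,"wy":0,"wz":20,"hand":5}]}}

```text
clock: 13.15
eef_pos: [0.5741, -0.0809, 0.1914]
tool_rot: [0.449, 0.867, 0.098, 0.195]
ft_force: [0.0, 1.0, 4.9]
grip_width: 0.0189
grasp_force: 60.1
```

```bash
python3 - <<'E'
from h import *
stat();tip();torq()
E
```

```text
t 13.15 p [ 0.5741 -0.0809  0.1914] y [0.74  0.578 0.344] z [ 0.4251 -0.0054 -0.9051] q [-10.    7.8 -20.9  36.4   3.9  45.6] F [0.  1.  4.9] M [ 0.08 -0.17  0.2 ] w 0.018876246492754267 g 60.138460993766785
tip above mouth mm -14.02 perp in tool x,y mm [-0.32  0.84] tilt err [-0.03  0.16 -0.01]
tool-frame F [-0.4  2.3 -4.5] M [-0.234  0.032 -0.143] q6 45.6 tau6 -1.185
```

Call:
{"fn": "drive_tool", "kwargs": {"rows": [{"dx":0,"dy":0,"dz":0,"wx":0,"wy":0,"wz":1.4,"hand":5},{"dx":0,"dy":0,"dz":0,"wx":0,"wy":0,"wz":2.8,"hand":5},{"dx":0,"dy":0,"dz":0,"wx":0,"wy":0,"wz":4.2,"hand":5},{"dx":0,"dy":0,"dz":0,"wx":0,"wy":0,"wz":5.6,"hand":5},{"dx":0,"dy":0,"dz":0,"wx":0,"wy":0,"wz":7,"hand":5},{"dx":0,"dy":0,"dz":0,"wx":0,"wy":0,"wz":8,"hand":5},{"dx":0,"dy":0,"dz":0,"wx":0,"wy":0,"wz":9,"hand":5}]}}

```text
clock: 13.85
eef_pos: [0.5742, -0.0812, 0.1915]
tool_rot: [0.746, 0.629, 0.164, 0.143]
ft_force: [1.0, -0.6, 4.6]
grip_width: 0.0188
grasp_force: 60.1
```

```bash
python3 - <<'E'
from h import *
stat();tip();torq()
E
```

```text
t 13.85 p [ 0.5742 -0.0812  0.1915] y [ 0.892 -0.167  0.42 ] z [ 0.4252 -0.0062 -0.9051] q [-10.    7.8 -20.9  36.4   3.9  90.5] F [ 1.  -0.6  4.6] M [-0.15 -0.36  0.09] w 0.018758869720804233 g 60.096243023872375
tip above mouth mm -14.04 perp in tool x,y mm [-0.03  1.02] tilt err [0.02 0.17 0.01]
tool-frame F [-0.2  2.9 -3.8] M [-0.371 -0.032 -0.143] q6 90.5 tau6 -0.576
```

Call:
{"fn": "drive_tool", "kwargs": {"rows": [{"dx":0,"dy":0,"dz":0,"wx":0,"wy":0,"wz":1,"hand":5},{"dx":0,"dy":0,"dz":0,"wx":0,"wy":0,"wz":2,"hand":5},{"dx":0,"dy":0,"dz":0,"wx":0,"wy":0,"wz":3,"hand":5},{"dx":0,"dy":0,"dz":0,"wx":0,"wy":0,"wz":4,"hand":5}]}}

```text
clock: 14.25
eef_pos: [0.5741, -0.0814, 0.1914]
tool_rot: [0.844, 0.49, 0.187, 0.112]
ft_force: [-0.1, 0.2, 4.7]
grip_width: 0.0184
grasp_force: 60.1
```

```bash
python3 - <<'E'
from h import *
stat();tip();torq()
E
```

```text
t 14.25 p [ 0.5741 -0.0814  0.1914] y [ 0.786 -0.494  0.373] z [ 0.4251 -0.0066 -0.9051] q [-10.    7.8 -20.9  36.4   3.9 110.5] F [-0.1  0.2  4.7] M [-0.19 -0.2   0.08] w 0.018391864167641468 g 60.1053786277771
tip above mouth mm -14.02 perp in tool x,y mm [0.11 0.98] tilt err [0.04 0.16 0.02]
tool-frame F [ 1.1  1.6 -4.3] M [-0.241 -0.025 -0.15 ] q6 110.5 tau6 -0.581
```

Call:
{"fn": "drive_tool", "kwargs": {"rows": [{"dx":0,"dy":0,"dz":0,"wx":0,"wy":0,"wz":0.7,"hand":5},{"dx":0,"dy":0,"dz":0,"wx":0,"wy":0,"wz":1.4,"hand":5},{"dx":0,"dy":0,"dz":0,"wx":0,"wy":0,"wz":2,"hand":5}]}}

```text
clock: 14.55
eef_pos: [0.5741, -0.0814, 0.1914]
tool_rot: [0.883, 0.416, 0.196, 0.096]
ft_force: [0.5, -0.7, 4.7]
grip_width: 0.0188
grasp_force: 60.1
```

```bash
python3 - <<'E'
from h import *
stat();tip();torq()
E
```

```text
t 14.55 p [ 0.5741 -0.0814  0.1914] y [ 0.697 -0.636  0.332] z [ 0.425  -0.0068 -0.9052] q [-10.    7.8 -20.9  36.4   3.9 120.4] F [ 0.5 -0.7  4.7] M [-0.26 -0.18  0.18] w 0.018786028369350123 g 60.14394164085388
tip above mouth mm -14.03 perp in tool x,y mm [0.16 0.96] tilt err [0.05 0.15 0.02]
tool-frame F [ 1.   2.3 -4. ] M [-0.245 -0.004 -0.275] q6 120.4 tau6 -0.126
```

Call:
{"fn": "drive_tool", "kwargs": {"rows": [{"dx":0,"dy":0,"dz":0,"wx":0,"wy":0,"wz":0.4,"hand":5},{"dx":0,"dy":0,"dz":0,"wx":0,"wy":0,"wz":0.8,"hand":5},{"dx":0,"dy":0,"dz":0,"wx":0,"wy":0,"wz":0.8,"hand":5}]}}

```text
clock: 14.85
eef_pos: [0.574, -0.0815, 0.1913]
tool_rot: [0.897, 0.385, 0.199, 0.089]
ft_force: [1.2, -0.1, 5.1]
grip_width: 0.0189
grasp_force: 60.2
```

```bash
python3 - <<'E'
from h import *
stat();tip();torq()
E
```

```text
t 14.85 p [ 0.574  -0.0815  0.1913] y [ 0.656 -0.687  0.313] z [ 0.4248 -0.0068 -0.9053] q [-10.    7.8 -20.9  36.4   3.9 124.3] F [ 1.2 -0.1  5.1] M [-0.2  -0.28  0.06] w 0.018895998061485928 g 60.212000012397766
tip above mouth mm -14.07 perp in tool x,y mm [0.14 0.87] tilt err [0.05 0.14 0.02]
tool-frame F [ 2.1  2.5 -4.1] M [-0.308  0.078 -0.135] q6 124.3 tau6 0.295
```

Call:
{"fn": "drive_tool", "kwargs": {"rows": [{"dx":0,"dy":0,"dz":0,"wx":0,"wy":0,"wz":0.4,"hand":5},{"dx":0,"dy":0,"dz":0,"wx":0,"wy":0,"wz":0.8,"hand":5},{"dx":0,"dy":0,"dz":0,"wx":0,"wy":0,"wz":1.2,"hand":5},{"dx":0,"dy":0,"dz":0,"wx":0,"wy":0,"wz":1.6,"hand":5}]}}

```text
clock: 15.25
eef_pos: [0.574, -0.0815, 0.1913]
tool_rot: [0.922, 0.322, 0.204, 0.075]
ft_force: [-0.5, -0.8, 5.3]
grip_width: 0.0187
grasp_force: 60.3
```

```bash
python3 - <<'E'
from h import *
stat();tip();torq()
E
```

```text
t 15.25 p [ 0.574  -0.0815  0.1913] y [ 0.562 -0.782  0.27 ] z [ 0.4248 -0.0069 -0.9053] q [-10.    7.8 -20.9  36.4   3.8 132.4] F [-0.5 -0.8  5.3] M [-0.26 -0.21  0.06] w 0.018736016794063597 g 60.25173604488373
tip above mouth mm -14.05 perp in tool x,y mm [0.22 0.86] tilt err [0.05 0.14 0.02]
tool-frame F [ 0.9  1.8 -5. ] M [-0.295  0.035 -0.159] q6 132.4 tau6 -0.096
```

Call:
{"fn": "drive_tool", "kwargs": {"rows": [{"dx":0,"dy":0,"dz":0,"wx":0,"wy":0,"wz":0.5,"hand":5},{"dx":0,"dy":0,"dz":0,"wx":0,"wy":0,"wz":1,"hand":5},{"dx":0,"dy":0,"dz":0,"wx":0,"wy":0,"wz":1.5,"hand":5},{"dx":0,"dy":0,"dz":0,"wx":0,"wy":0,"wz":2,"hand":5}]}}

```text
clock: 15.65
eef_pos: [0.5739, -0.0815, 0.1913]
tool_rot: [0.946, 0.24, 0.21, 0.057]
ft_force: [-1.2, -1.1, 5.5]
grip_width: 0.019
grasp_force: 60.3
```

```bash
python3 - <<'E'
from h import *
stat();tip();torq()
E
```

```text
t 15.65 p [ 0.5739 -0.0815  0.1913] y [ 0.43  -0.879  0.208] z [ 0.4246 -0.0069 -0.9053] q [-10.    7.8 -20.9  36.4   3.8 142.4] F [-1.2 -1.1  5.5] M [-0.22 -0.17 -0.  ] w 0.01903982100033566 g 60.2580463886261
tip above mouth mm -14.05 perp in tool x,y mm [0.26 0.8 ] tilt err [0.05 0.13 0.02]
tool-frame F [ 0.5  1.6 -5.5] M [-0.26   0.059 -0.09 ] q6 142.4 tau6 -0.297
```

```bash
python3 - <<'E'
from h import *
a=bot.camera('top');b=bot.camera('side')
p,r,_=pose()
for d in(-.01,.015,.082,.1):
    print(d,np.round(top.px(p+r.apply([0,0,d])),1),np.round(side.px(p+r.apply([0,0,d])),1))
cv2.imwrite('pics/c5.png',np.hstack([crop(a,235,125,50,60,8),crop(b,260,140,50,60,8)]))
E
```

```text
-0.01 [[258.5 150. ]] [[280.6 163.5]]
0.015 [[258.5 147.7]] [[283.9 169.6]]
0.082 [[258.6 142.1]] [[292.1 184.7]]
0.1 [[258.6 140.7]] [[294.2 188.5]]
```

View pics/c5.png

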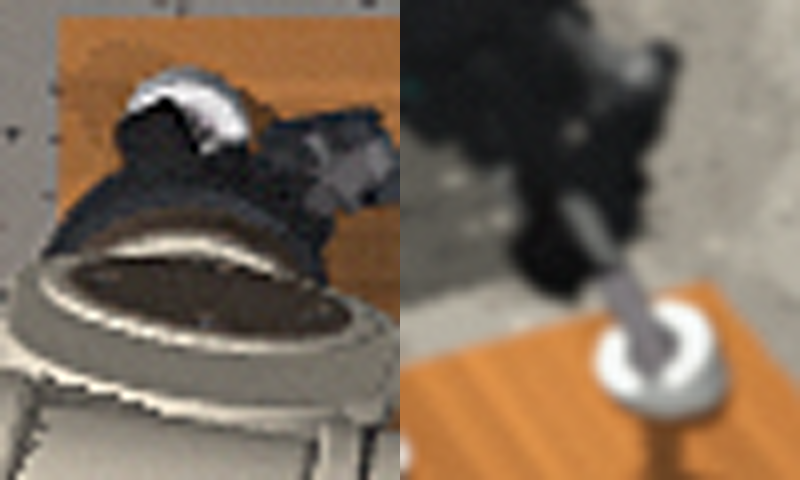

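```bash
python3 - <<'E'
from h import *
b=bot.camera('side');p,r,_=pose()
im=crop(b,255,140,55,55,11)
for L_,col in((.1,(0,255,0)),(.084,(0,0,255))):
    Q=r*R.from_euler('x',180,degrees=True)
    t=p+r.apply([0,0,L_]);P=Q.apply(BOX)+t
    h=cv2.convexHull(((side.px(P)-[255,140]+.5)*11).astype(np.int32));cv2.polylines(im,[h],True,col,1)
    for z in(.0,.018,.026,.085):
        c=((side.px(t+Q.apply([0,0,z]))-[255,140]+.5)*11).astype(int)[0];cv2.circle(im,tuple(int(v) for v in c),4,col,1)
cv2.imwrite('pics/c6.png',im)
E
```

```text
(no output)
```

View pics/c6.png

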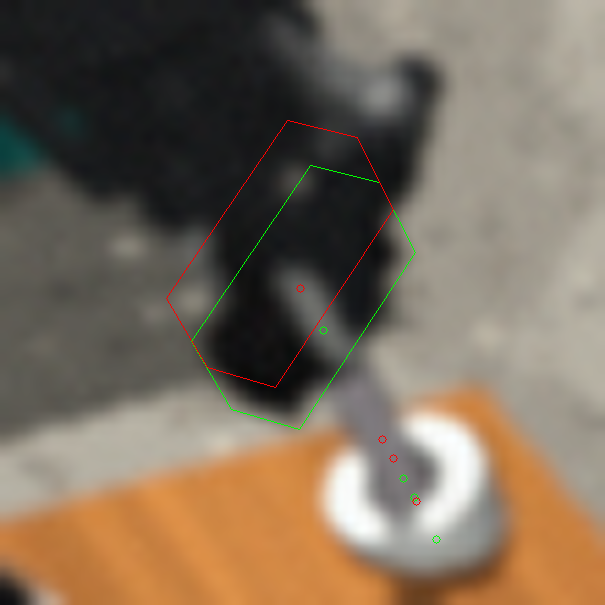

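The overlay fits the key seated in the hole: green is the expected home pose, and the 26 mm mark sits at the rim centre. Next I average the torque readings and keep turning.

```bash
cat >> h.py <<'E'
def avg(n=6):
    v=[]
    for i in range(n):
        bot.camera('top');p,r,o=pose();v.append(np.r_[r.inv().apply(o['ft_force']),r.inv().apply(o['ft_torque'])])
    print('avg F,M',np.round(np.mean(v,0),3),'sd',np.round(np.std(v,0),3))
E
python3 - <<'E'
from h import *
avg(5);stat();torq()
E
```

```text
avg F,M [ 1.608  1.877 -5.278 -0.245  0.087 -0.024] sd [0.459 0.414 0.515 0.043 0.039 0.036]
t 16.05 p [ 0.5739 -0.0816  0.1913] y [ 0.431 -0.878  0.209] z [ 0.4247 -0.0069 -0.9053] q [-10.    7.8 -21.   36.4   3.8 142.3] F [-0.2 -1.   5.8] M [-0.2  -0.18 -0.02] w 0.018929226958773488 g 60.250335931777954
tool-frame F [ 1.5  2.  -5.3] M [-0.252  0.071 -0.066] q6 142.3 tau6 0.001
```

Call:
{"fn": "drive_tool", "kwargs": {"rows": [{"dx":0,"dy":0,"dz":0,"wx":0,"wy":0,"wz":0.8,"hand":5},{"dx":0,"dy":0,"dz":0,"wx":0,"wy":0,"wz":1.6,"hand":5},{"dx":0,"dy":0,"dz":0,"wx":0,"wy":0,"wz":2.4,"hand":5},{"dx":0,"dy":0,"dz":0,"wx":0,"wy":0,"wz":3,"hand":5}]}}

```text
clock: 16.45
eef_pos: [0.5736, -0.0815, 0.1912]
tool_rot: [0.969, 0.114, 0.215, 0.029]
ft_force: [-2.0, -0.3, 7.1]
grip_width: 0.0186
grasp_force: 60.4
```

```bash
python3 - <<'E'
from h import *
torq();avg(4);stat()
E
```

```text
tool-frame F [ 1.1  0.7 -7.3] M [-0.156 -0.029 -0.023] q6 157.4 tau6 -0.356
avg F,M [ 0.977  0.923 -6.413 -0.151 -0.035  0.014] sd [0.43  0.791 0.485 0.01  0.031 0.025]
t 16.65 p [ 0.5735 -0.0815  0.1911] y [ 0.21  -0.972  0.106] z [ 0.424  -0.0068 -0.9057] q [-10.    7.8 -21.   36.4   3.9 157.3] F [-1.8 -0.7  7.1] M [-0.14 -0.03 -0.08] w 0.019138095897953518 g 60.393109917640686
```

Call:
{"fn": "drive_tool", "kwargs": {"rows": [{"dx":0,"dy":0,"dz":0,"wx":0,"wy":0,"wz":0,"hand":30},{"dx":0,"dy":0,"dz":0,"wx":0,"wy":0,"wz":0,"hand":50},{"dx":0,"dy":0,"dz":0,"wx":0,"wy":0,"wz":0,"hand":60},{"dx":0,"dy":0,"dz":-0.3,"wx":0,"wy":0,"wz":0,"hand":60},{"dx":0,"dy":0,"dz":-0.8,"wx":0,"wy":0,"wz":0,"hand":60},{"dx":0,"dy":0,"dz":-1.4,"wx":0,"wy":0,"wz":-1.6,"hand":60},{"dx":0,"dy":0,"dz":-2,"wx":0,"wy":0,"wz":-3.2,"hand":60},{"dx":0,"dy":0,"dz":-2.6,"wx":0,"wy":0,"wz":-4.8,"hand":60},{"dx":0,"dy":0,"dz":-3,"wx":0,"wy":0,"wz":-6.4,"hand":60},{"dx":0,"dy":0,"dz":-3,"wx":0,"wy":0,"wz":-8,"hand":60},{"dx":0,"dy":0,"dz":-3,"wx":0,"wy":0,"wz":-9.6,"hand":60},{"dx":0,"dy":0,"dz":-3,"wx":0,"wy":0,"wz":-11.2,"hand":60},{"dx":0,"dy":0,"dz":-3,"wx":0,"wy":0,"wz":-12.8,"hand":60},{"dx":0,"dy":0,"dz":-3,"wx":0,"wy":0,"wz":-14.4,"hand":60}]}}

```text
clock: 18.05
eef_pos: [0.5093, -0.0804, 0.3253]
tool_rot: [0.715, 0.665, 0.156, 0.149]
ft_force: [0.2, -0.1, 0.2]
grip_width: 0.0603
grasp_force: 0.0
```

```bash
python3 - <<'E'
from h import *
stat()
a=bot.camera('top');b=bot.camera('side');np.savez('look2.npz',a=a,b=b)
cv2.imwrite('pics/c7.png',np.hstack([crop(a,235,115,60,60,6),crop(b,260,145,60,60,6)]))
for c in('top','side'):
    for d in bot.outline_of(c,'hexkey'):print(c,np.round(d['extent'],1),round(d['score'],2),d['region'].sum())
E
```

```text
t 18.05 p [ 0.5093 -0.0804  0.3253] y [ 0.905 -0.072  0.42 ] z [ 0.4208 -0.0066 -0.9071] q [-11.5  -4.2 -12.7  57.    4.4  83.7] F [ 0.2 -0.1  0.2] M [ 0.    0.41 -0.03] w 0.06028908007312023 g 0.0
top [177.3 177.4  13.7  26.3] 0.66 217
top [173.5 218.7  22.8  14.4] 0.58 217
top [140.9 255.7  16.7  20.6] 0.58 244
top [ 88.4 164.3 124.  125.2] 0.26 15377
side [234.2 166.3  21.3  33.3] 0.84 291
side [281.2 172.3  20.3  29.5] 0.74 325
side [164.5 162.3  17.6  28.8] 0.73 273
side [205.4 171.8  15.9  26.8] 0.68 243
side [288.4 353.4  87.1  47.6] 0.2 1078
```

View pics/c7.png

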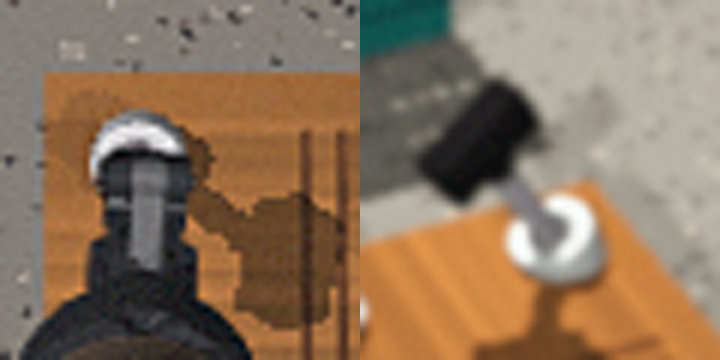

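The key stands in the socket by itself. The side crop puts the bar at about (281,169) and the shaft entering the hole at (290.5,185). Fitting its depth and twist.

```bash
python3 - <<'E'
from h import *
z=np.load('look2.npz');b=z['b']
D=np.zeros((384,512),np.float32);reg=b[150:185,265:300].max(2);D[150:185,265:300]=np.clip((90-reg.astype(float))/50,0,1)
print(D.sum())
# axis point: pick rim centre; param: s=tip depth below MOUTH, yaw, lean about 2 axes pivot at recess middle
Q0=tool(250,25,-.8)*R.from_euler('x',180,degrees=True)
piv=MOUTH-.006*AX
def P(p):
    q=R.from_rotvec([p[2],p[3],0])
    Q=Q0*R.from_euler('z',p[1]);pts=Q.apply(BOX)+MOUTH-AX*p[0]
    return q.apply(pts-piv)+piv+np.array([p[4],p[5],0]) if len(p)>4 else q.apply(pts-piv)+piv
def cost(p):
    return np.abs(poly(side,P(p))-D).sum()+2*((p[2]/.04)**2+(p[3]/.04)**2)
res=[]
for y in np.arange(0,np.pi,np.pi/9):
    for s in(.006,.014):
        x0=np.array([s,y,0,0]);sim=np.vstack([x0]+[x0+d for d in np.diag([.008,.3,.04,.04])])
        r=minimize(cost,x0,method='Nelder-Mead',options=dict(initial_simplex=sim));res.append((r.fun,np.round([r.x[0]*1e3,np.degrees(r.x[1])%180,*np.degrees(r.x[2:])],1)))
res.sort(key=lambda v:v[0])
for v in res[:6]:print(v)
# predicted yaw of key if it turned with the tool: tool now yaw vs 250 start: wz total at release
_,r,_=pose();rr=r*R.from_euler('z',72,degrees=True)
print('tool yaw rel Q0 at release',np.degrees((tool(250,25,-.8).inv()*rr).as_rotvec()))
E
```

```text
233.16
(np.float64(69.21773377123505), array([18.5, 27.2, -0.9, -4.7]))
(np.float64(70.38164441773274), array([17.9, 24.5, -0.3, -5.1]))
(np.float64(70.45107135095013), array([18.2, 26.9, -0.3, -4.6]))
(np.float64(70.47809434467163), array([17.9, 27.1, -0.2, -4.6]))
(np.float64(71.01860345078626), array([18.6, 22.3, -1.2, -4.6]))
(np.float64(71.16268825472504), array([17.2, 31.3,  0.3, -4.2]))
tool yaw rel Q0 at release [ -0.05889682  -0.07894515 -33.31174111]
```

```bash
cat >> h.py <<'E'
Q0=tool(250,25,-.8)*R.from_euler('x',180,degrees=True)
C=np.array([.5735,-.0815,.1911])+ .1*np.array([.424,-.0068,-.9057]) # tip home (L=.1)
PIV=C+.008*AX
def keypts(p):
    q=R.from_rotvec([p[1],p[2],0]);Q=Q0*R.from_euler('z',p[0])
    return q.apply(Q.apply(BOX)+C+AX*p[3]-PIV)+PIV
def fitkey(b,verbose=True):
    m=(b.max(2)<62).astype(np.uint8);n,l,s,c=cv2.connectedComponentsWithStats(m)
    i=min(range(1,n),key=lambda i:np.hypot(*(c[i]-[281,168]))+(1e3 if s[i][4]<60 else 0));D=(l==i).astype(np.float32)
    cost=lambda p:np.abs(poly(side,keypts(p))-D).sum()+(p[1]/.05)**2+(p[2]/.05)**2+(p[3]/.003)**2
    res=[]
    for y in np.arange(0,np.pi,np.pi/9):
        x0=np.array([y,0,-.04,0]);r=minimize(cost,x0,method='Nelder-Mead',options=dict(initial_simplex=np.vstack([x0]+[x0+d for d in np.diag([.3,.04,.04,.004])])));res.append((r.fun,r.x))
    res.sort(key=lambda v:v[0])
    print('mask',D.sum(),s[i],cv2.minAreaRect(np.argwhere(D)[:,::-1].astype(np.float32)))
    for f,x in res[:4]:print(round(f,1),'yaw',np.round(np.degrees(x[0])%180,1),'lean',np.round(np.degrees(x[1:3]),1),'up mm',round(x[3]*1e3,1))
    return res[0][1]
E
python3 - <<'E'
from h import *
fitkey(np.load('look2.npz')['b'])
E
```

```text
mask 219.0 [270 159  19  20 219] ((279.7500305175781, 168.75001525878906), (12.020814895629883, 19.798988342285156), 45.0)
64.0 yaw 24.7 lean [ 1.2 -5.7] up mm -0.5
64.3 yaw 22.0 lean [-1.  -6.3] up mm -3.5
64.7 yaw 25.3 lean [ 1.5 -5.1] up mm -1.1
64.9 yaw 32.0 lean [ 2.6 -4.2] up mm 1.1
```

```bash
cat >> h.py <<'E'
PR=np.array([.5735,-.0815,.1911])
def nominal(wz):  # tool pose on the nominal axis, turned wz deg (cw) from first insertion
    return tool(250,25,-.8)*R.from_euler('z',wz,degrees=True)
def leaned(wz,back=0,lean=(0,-5)):
    q=R.from_rotvec(np.radians([lean[0],lean[1],0]));r=q*nominal(wz)
    return q.apply(PR-PIV)+PIV-back*r.as_matrix()[:,2],r
E
python3 - <<'E'
from h import *
stat()
p0,r0,_=pose()
for b in(.12,.06,0):units(*leaned(326.7-180,b))
E
```

```text
t 18.25 p [ 0.5094 -0.0805  0.3255] y [ 0.904 -0.08   0.42 ] z [ 0.4213 -0.0068 -0.9069] q [-11.5  -4.2 -12.7  57.    4.4  84.2] F [-0.1  0.1 -1.1] M [-0.01  0.42  0.04] w 0.06027455989459148 g 0.0
d [-0.03  -0.342  0.594] w [ -0.78   -0.89  -21.575]
d [-0.02  -0.236  1.79 ] w [ -0.78   -0.89  -21.575]
d [-0.011 -0.13   2.985] w [ -0.78   -0.89  -21.575]
```

Call:
{"fn": "drive_tool", "kwargs": {"rows": [{"dx":0,"dy":0,"dz":0,"wx":0,"wy":0,"wz":-1.7,"hand":60},{"dx":0,"dy":0,"dz":0,"wx":0,"wy":0,"wz":-3.4,"hand":60},{"dx":0,"dy":0,"dz":0,"wx":0,"wy":0,"wz":-5.1,"hand":60},{"dx":0,"dy":0,"dz":0,"wx":0,"wy":0,"wz":-6.8,"hand":60},{"dx":0,"dy":0,"dz":0,"wx":0,"wy":0,"wz":-8.5,"hand":60},{"dx":0,"dy":0,"dz":0,"wx":0,"wy":0,"wz":-10.2,"hand":60},{"dx":0,"dy":-0.1,"dz":0.1,"wx":-0.2,"wy":-0.2,"wz":-11.9,"hand":60},{"dx":0,"dy":-0.2,"dz":0.2,"wx":-0.4,"wy":-0.4,"wz":-13.6,"hand":60},{"dx":0,"dy":-0.3,"dz":0.3,"wx":-0.6,"wy":-0.6,"wz":-15.3,"hand":60},{"dx":-0.03,"dy":-0.34,"dz":0.4,"wx":-0.78,"wy":-0.89,"wz":-17,"hand":60},{"dx":-0.03,"dy":-0.34,"dz":0.5,"wx":-0.78,"wy":-0.89,"wz":-18.7,"hand":60},{"dx":-0.03,"dy":-0.34,"dz":0.6,"wx":-0.78,"wy":-0.89,"wz":-20.4,"hand":60},{"dx":-0.03,"dy":-0.34,"dz":0.6,"wx":-0.78,"wy":-0.89,"wz":-21.6,"hand":60},{"dx":-0.03,"dy":-0.31,"dz":1,"wx":-0.78,"wy":-0.89,"wz":-21.6,"hand":60},{"dx":-0.03,"dy":-0.26,"dz":1.5,"wx":-0.78,"wy":-0.89,"wz":-21.6,"hand":60},{"dx":-0.03,"dy":-0.24,"dz":1.8,"wx":-0.78,"wy":-0.89,"wz":-21.6,"hand":60},{"dx":-0.03,"dy":-0.24,"dz":1.8,"wx":-0.78,"wy":-0.89,"wz":-21.6,"hand":60}]}}

```text
clock: 19.95
eef_pos: [0.5356, -0.0814, 0.2363]
tool_rot: [-0.113, 0.96, -0.033, 0.255]
ft_force: [-0.6, 0.2, 0.4]
grip_width: 0.06
grasp_force: 0.0
```

```bash
python3 - <<'E'
from h import *
stat();units(*leaned(326.7-180,0))
E
```

```text
t 19.95 p [ 0.5356 -0.0814  0.2363] y [-0.201  0.972 -0.12 ] z [ 0.4962 -0.0048 -0.8682] q [-11.6  -1.2 -25.7  36.2   5.5 -23.6] F [-0.6  0.2  0.4] M [ 0.02  0.47 -0.01] w 0.060046913496442644 g 0.0
d [-0.048 -0.007  1.155] w [ 0.024 -0.045  0.032]
```

Call:
{"fn": "drive_tool", "kwargs": {"rows": [{"dx":-0.03,"dy":0,"dz":0.4,"wx":0,"wy":0,"wz":0,"hand":60},{"dx":-0.05,"dy":0,"dz":0.8,"wx":0,"wy":0,"wz":0,"hand":60},{"dx":-0.05,"dy":0,"dz":1.1,"wx":0,"wy":0,"wz":0,"hand":60},{"dx":-0.05,"dy":0,"dz":1.15,"wx":0,"wy":0,"wz":0,"hand":40},{"dx":-0.05,"dy":0,"dz":1.15,"wx":0,"wy":0,"wz":0,"hand":20},{"dx":-0.05,"dy":0,"dz":1.15,"wx":0,"wy":0,"wz":0,"hand":5},{"dx":-0.05,"dy":0,"dz":1.15,"wx":0,"wy":0,"wz":0,"hand":5},{"dx":-0.05,"dy":0,"dz":1.15,"wx":0,"wy":0,"wz":0,"hand":5},{"dx":-0.05,"dy":0,"dz":1.15,"wx":0,"wy":0,"wz":0,"hand":5}]}}

```text
clock: 20.85
eef_pos: [0.5679, -0.0815, 0.1919]
tool_rot: [-0.114, 0.959, -0.034, 0.258]
ft_force: [-2.8, 1.4, 5.0]
grip_width: 0.0186
grasp_force: 60.4
```

```bash
python3 - <<'E'
from h import *
stat();torq();units(PR,nominal(326.7-180))
E
```

```text
t 20.85 p [ 0.5679 -0.0815  0.1919] y [-0.201  0.972 -0.124] z [ 0.5023 -0.0058 -0.8647] q [-10.7   4.8 -27.   28.4   5.  -23. ] F [-2.8  1.4  5. ] M [0.24 0.6  0.18] w 0.018581433607983738 g 60.4047417640686
tool-frame F [-0.3  1.3 -5.7] M [-0.434  0.515 -0.04 ] q6 -23.0 tau6 -0.005
d [-0.087 -0.021  0.07 ] w [-0.24   1.003  0.052]
```

```bash
python3 - <<'E'
from h import *
units(C+AX*.1025,nominal(326.7-180))
E
```

```text
d [-0.093 -0.024  0.021] w [-0.24   1.003  0.052]
```

Call:
{"fn": "drive_tool", "kwargs": {"rows": [{"dx":-0.02,"dy":-0.01,"dz":0,"wx":-0.06,"wy":0.25,"wz":0,"hand":5},{"dx":-0.045,"dy":-0.015,"dz":0,"wx":-0.12,"wy":0.5,"wz":0,"hand":5},{"dx":-0.07,"dy":-0.02,"dz":0.01,"wx":-0.18,"wy":0.75,"wz":0,"hand":5},{"dx":-0.09,"dy":-0.024,"dz":0.02,"wx":-0.24,"wy":1,"wz":0,"hand":5},{"dx":-0.09,"dy":-0.024,"dz":0.02,"wx":-0.24,"wy":1,"wz":0,"hand":5}]}}

```text
clock: 21.35
eef_pos: [0.5746, -0.0818, 0.195]
tool_rot: [-0.115, 0.969, -0.029, 0.216]
ft_force: [-1.1, 0.1, 7.3]
grip_width: 0.0189
grasp_force: 60.8
```

```bash
python3 - <<'E'
from h import *
stat();torq();units(C+AX*.1025,nominal(326.7-180));avg(4)
E
```

```text
t 21.35 p [ 0.5746 -0.0818  0.195 ] y [-0.211  0.972 -0.106] z [ 0.4261 -0.0065 -0.9047] q [-10.1   7.6 -20.6  36.8   3.9 -22.8] F [-1.1  0.1  7.3] M [ 0.23 -0.13  0.09] w 0.018887121526403063 g 60.78792214393616
tool-frame F [-2.1 -0.4 -7.1] M [-0.211 -0.186  0.016] q6 -22.8 tau6 0.005
d [0.047 0.017 0.01 ] w [-0.017  0.042  0.058]
avg F,M [-2.609 -0.042 -5.979 -0.101 -0.358 -0.014] sd [0.317 0.755 0.625 0.019 0.039 0.024]
```

Call:
{"fn": "drive_tool", "kwargs": {"rows": [{"dx":0,"dy":0,"dz":0,"wx":0,"wy":0,"wz":1,"hand":5},{"dx":0,"dy":0,"dz":0,"wx":0,"wy":0,"wz":2,"hand":5},{"dx":0,"dy":0,"dz":0,"wx":0,"wy":0,"wz":3,"hand":5},{"dx":0,"dy":0,"dz":0,"wx":0,"wy":0,"wz":4,"hand":5}]}}

```text
clock: 21.95
eef_pos: [0.5743, -0.0821, 0.1949]
tool_rot: [0.056, 0.974, 0.009, 0.219]
ft_force: [0.6, -0.5, 5.6]
grip_width: 0.019
grasp_force: 60.3
```

```bash
python3 - <<'E'
from h import *
stat();torq();avg(4)
E
```

```text
t 21.95 p [ 0.5743 -0.0821  0.1949] y [0.106 0.994 0.042] z [ 0.427  -0.0073 -0.9042] q [-10.1   7.6 -20.7  36.7   3.9  -2.6] F [ 0.6 -0.5  5.6] M [-0.11 -0.31  0.21] w 0.018970174295115858 g 60.32692193984985
tool-frame F [-3.  -0.2 -4.8] M [-0.02  -0.312 -0.233] q6 -2.6 tau6 -0.467
avg F,M [-2.711 -0.155 -4.932 -0.047 -0.31  -0.082] sd [0.163 0.405 0.257 0.021 0.031 0.038]
```

Call:
{"fn": "drive_tool", "kwargs": {"rows": [{"dx":0.04,"dy":0,"dz":0,"wx":0,"wy":0,"wz":1,"hand":5},{"dx":0.04,"dy":0,"dz":0,"wx":0,"wy":0,"wz":2,"hand":5},{"dx":0.04,"dy":0,"dz":0,"wx":0,"wy":0,"wz":3,"hand":5}]}}

```text
clock: 22.45
eef_pos: [0.5734, -0.0824, 0.1946]
tool_rot: [0.183, 0.958, 0.037, 0.217]
ft_force: [3.1, -0.6, 3.3]
grip_width: 0.0183
grasp_force: 60.0
```

Call:
{"fn": "drive_tool", "kwargs": {"rows": [{"dx":0,"dy":0,"dz":0,"wx":0,"wy":0,"wz":1,"hand":5},{"dx":0,"dy":0,"dz":0,"wx":0,"wy":0,"wz":2,"hand":5},{"dx":0,"dy":0,"dz":0,"wx":0,"wy":0,"wz":3,"hand":5}]}}

```text
clock: 22.75
eef_pos: [0.5731, -0.0827, 0.1944]
tool_rot: [0.307, 0.926, 0.065, 0.21]
ft_force: [1.8, -1.2, 4.3]
grip_width: 0.0184
grasp_force: 60.1
```

```bash
python3 - <<'E'
from h import *
stat();torq();avg(4)
E
```

```text
t 22.75 p [ 0.5731 -0.0827  0.1944] y [0.542 0.803 0.248] z [ 0.4281 -0.009  -0.9037] q [-10.1   7.4 -21.   36.5   3.8  27.4] F [ 1.8 -1.2  4.3] M [-0.45 -0.61 -0.16] w 0.018373931934319555 g 60.11525273323059
tool-frame F [-3.5  1.1 -3.1] M [ 0.015 -0.767 -0.045] q6 27.4 tau6 -0.712
avg F,M [-4.36   1.315 -4.217 -0.081 -0.948  0.032] sd [0.515 0.537 0.45  0.031 0.076 0.022]
```

Call:
{"fn": "drive_tool", "kwargs": {"rows": [{"dx":-0.03,"dy":0,"dz":0.03,"wx":0,"wy":0,"wz":0,"hand":5},{"dx":-0.03,"dy":0,"dz":0.06,"wx":0,"wy":0,"wz":0,"hand":5},{"dx":-0.03,"dy":0,"dz":0.09,"wx":0,"wy":0,"wz":0,"hand":5},{"dx":-0.03,"dy":0,"dz":0.09,"wx":0,"wy":0,"wz":0,"hand":5}]}}

```text
clock: 23.35
eef_pos: [0.5751, -0.0831, 0.1946]
tool_rot: [0.304, 0.927, 0.065, 0.211]
ft_force: [-18.3, 1.0, 31.3]
grip_width: 0.0186
grasp_force: 64.7
```

```bash
python3 - <<'E'
from h import *
stat();torq();tip()
E
```

```text
t 23.35 p [ 0.5751 -0.0831  0.1946] y [0.537 0.806 0.248] z [ 0.43   -0.0081 -0.9028] q [-10.2   7.6 -20.8  36.4   3.9  27. ] F [-18.3   1.   31.3] M [0.14 1.36 0.08] w 0.018573619368884978 g 64.66965436935425
tool-frame F [  2.8  -1.2 -36.1] M [ 0.674  1.188 -0.023] q6 27.0 tau6 -0.028
tip above mouth mm -11.61 perp in tool x,y mm [-4.31  0.32] tilt err [0.11 0.47 0.05]
```

Call:
{"fn": "drive_tool", "kwargs": {"rows": [{"dx":-0.01,"dy":0,"dz":-0.07,"wx":0,"wy":0,"wz":0,"hand":5},{"dx":-0.01,"dy":0,"dz":-0.07,"wx":0,"wy":0,"wz":0.4,"hand":5},{"dx":-0.01,"dy":0,"dz":-0.07,"wx":0,"wy":0,"wz":0.8,"hand":5}]}}

```text
clock: 23.65
eef_pos: [0.574, -0.083, 0.1945]
tool_rot: [0.337, 0.916, 0.072, 0.207]
ft_force: [-4.6, 1.3, 11.8]
grip_width: 0.0183
grasp_force: 61.6
```

```bash
cat >t.py <<'E'
from h import *
avg(2);p,r,o=pose();print(o['clock'],np.round(p,4),'q6',np.degrees(o['joint_pos'][5]).round(1))
E
python3 t.py
```

```text
avg F,M [-1.0650e+00  6.1700e-01 -1.3528e+01 -6.2000e-02  7.0000e-03 -2.0000e-02] sd [0.078 0.096 0.844 0.008 0.021 0.02 ]
23.75 [ 0.574  -0.083   0.1945] q6 31.0
```

Call:
{"fn": "drive_tool", "kwargs": {"rows": [{"dx":0,"dy":0,"dz":0,"wx":0,"wy":0,"wz":0.4,"hand":5},{"dx":0,"dy":0,"dz":0,"wx":0,"wy":0,"wz":0.8,"hand":5}]}}

```text
clock: 23.95
eef_pos: [0.5738, -0.0831, 0.1944]
tool_rot: [0.369, 0.903, 0.079, 0.204]
ft_force: [-4.6, 0.5, 12.4]
grip_width: 0.0185
grasp_force: 61.6
```

```bash
python3 t.py
```

```text
avg F,M [ -1.105   0.362 -13.321   0.051   0.027  -0.045] sd [0.292 0.657 0.221 0.01  0.003 0.001]
24.05 [ 0.5738 -0.0831  0.1944] q6 35.0
```

Call:
{"fn": "drive_tool", "kwargs": {"rows": [{"dx":0,"dy":0,"dz":0,"wx":0,"wy":0,"wz":0.4,"hand":5},{"dx":0,"dy":0,"dz":0,"wx":0,"wy":0,"wz":0.8,"hand":5}]}}

```text
clock: 24.25
eef_pos: [0.5737, -0.0832, 0.1943]
tool_rot: [0.4, 0.89, 0.086, 0.201]
ft_force: [-5.4, -0.4, 12.0]
grip_width: 0.0187
grasp_force: 61.7
```

```bash
python3 t.py
```

```text
avg F,M [ -0.916   0.482 -13.255   0.159   0.037   0.025] sd [0.404 0.543 0.191 0.032 0.013 0.038]
24.35 [ 0.5737 -0.0832  0.1943] q6 39.0
```

Call:
{"fn": "drive_tool", "kwargs": {"rows": [{"dx":0,"dy":0,"dz":0,"wx":0,"wy":0,"wz":0.4,"hand":5},{"dx":0,"dy":0,"dz":0,"wx":0,"wy":0,"wz":0.8,"hand":5}]}}

```text
clock: 24.55
eef_pos: [0.5737, -0.0833, 0.1943]
tool_rot: [0.431, 0.875, 0.093, 0.198]
ft_force: [-4.4, 0.1, 12.5]
grip_width: 0.0184
grasp_force: 61.7
```

```bash
python3 t.py
```

```text
avg F,M [-9.830e-01  2.570e-01 -1.403e+01  2.120e-01  3.000e-03 -1.400e-02] sd [0.567 0.17  0.43  0.027 0.02  0.006]
24.65 [ 0.5737 -0.0833  0.1943] q6 43.0
```

Call:
{"fn": "drive_tool", "kwargs": {"rows": [{"dx":0,"dy":0,"dz":0,"wx":0,"wy":0,"wz":0.4,"hand":5},{"dx":0,"dy":0,"dz":0,"wx":0,"wy":0,"wz":0.8,"hand":5}]}}

```text
clock: 24.85
eef_pos: [0.5737, -0.0833, 0.1943]
tool_rot: [0.461, 0.86, 0.1, 0.194]
ft_force: [-3.6, -0.9, 13.0]
grip_width: 0.0185
grasp_force: 61.7
```

```bash
python3 t.py
```

```text
avg F,M [ -0.769   0.416 -13.107   0.198  -0.062  -0.014] sd [0.425 0.224 0.244 0.018 0.023 0.01 ]
24.95 [ 0.5737 -0.0833  0.1943] q6 47.0
```

Call:
{"fn": "drive_tool", "kwargs": {"rows": [{"dx":0,"dy":0,"dz":0,"wx":0,"wy":0,"wz":0.4,"hand":5},{"dx":0,"dy":0,"dz":0,"wx":0,"wy":0,"wz":0.8,"hand":5}]}}

```text
clock: 25.15
eef_pos: [0.5736, -0.0834, 0.1943]
tool_rot: [0.491, 0.843, 0.106, 0.191]
ft_force: [-5.4, -1.5, 12.6]
grip_width: 0.0189
grasp_force: 61.7
```

```bash
python3 t.py
```

```text
avg F,M [ -1.355  -0.138 -14.213   0.292  -0.073  -0.079] sd [0.126 0.256 0.192 0.022 0.018 0.001]
25.25 [ 0.5736 -0.0834  0.1943] q6 51.0
```

Call:
{"fn": "drive_tool", "kwargs": {"rows": [{"dx":0,"dy":0,"dz":-0.02,"wx":0,"wy":0,"wz":1.4,"hand":5},{"dx":0,"dy":0,"dz":-0.02,"wx":0,"wy":0,"wz":2.8,"hand":5},{"dx":0,"dy":0,"dz":-0.02,"wx":0,"wy":0,"wz":4.2,"hand":5}]}}

```text
clock: 25.55
eef_pos: [0.5728, -0.0835, 0.194]
tool_rot: [0.638, 0.739, 0.139, 0.167]
ft_force: [-2.7, -1.3, 7.7]
grip_width: 0.0184
grasp_force: 61.0
```

```bash
cat > t2.py <<'E'
from h import *
torq()
E
python3 t2.py
```

```text
tool-frame F [-1.5  0.6 -8.1] M [ 0.162 -0.382 -0.133] q6 72.2 tau6 -0.819
```

Call:
{"fn": "drive_tool", "kwargs": {"rows": [{"dx":0,"dy":0,"dz":0,"wx":0,"wy":0,"wz":1.4,"hand":5},{"dx":0,"dy":0,"dz":0,"wx":0,"wy":0,"wz":2.8,"hand":5},{"dx":0,"dy":0,"dz":0,"wx":0,"wy":0,"wz":4.2,"hand":5}]}}

```text
clock: 25.85
eef_pos: [0.5721, -0.0834, 0.1937]
tool_rot: [0.762, 0.61, 0.167, 0.139]
ft_force: [-5.0, -0.1, 9.4]
grip_width: 0.0187
grasp_force: 61.2
```

```bash
python3 t2.py
```

```text
tool-frame F [ -0.3  -0.5 -10.6] M [ 0.49  -0.3    0.031] q6 93.3 tau6 -0.989
```

Call:
{"fn": "drive_tool", "kwargs": {"rows": [{"dx":0,"dy":0,"dz":0,"wx":0,"wy":0,"wz":1.4,"hand":5},{"dx":0,"dy":0,"dz":0,"wx":0,"wy":0,"wz":2.8,"hand":5},{"dx":0,"dy":0,"dz":0,"wx":0,"wy":0,"wz":4.2,"hand":5}]}}

```text
clock: 26.15
eef_pos: [0.5716, -0.0832, 0.1934]
tool_rot: [0.861, 0.461, 0.189, 0.106]
ft_force: [-6.3, -0.7, 10.3]
grip_width: 0.0184
grasp_force: 61.4
```

```bash
python3 t2.py
```

```text
tool-frame F [ -1.4  -0.7 -12. ] M [ 0.524 -0.573 -0.214] q6 114.3 tau6 -0.774
```

```bash
python3 t.py
```

```text
avg F,M [ -0.81   -0.472 -11.806   0.458  -0.56   -0.09 ] sd [0.423 0.079 0.037 0.032 0.    0.001]
26.25 [ 0.5715 -0.0832  0.1934] q6 114.1
```

Call:
{"fn": "drive_tool", "kwargs": {"rows": [{"dx":0,"dy":0,"dz":0,"wx":0,"wy":0,"wz":0.4,"hand":5}]}}

```text
clock: 26.35
eef_pos: [0.5715, -0.0831, 0.1934]
tool_rot: [0.868, 0.448, 0.19, 0.103]
ft_force: [-6.1, -0.8, 9.8]
grip_width: 0.0185
grasp_force: 61.4
```

```bash
python3 t2.py;python3 t.py
```

```text
tool-frame F [ -1.5  -0.6 -11.5] M [ 0.477 -0.545 -0.25 ] q6 116.0 tau6 -0.146
avg F,M [ -1.245  -0.258 -11.509   0.512  -0.583  -0.218] sd [0.28  0.234 0.245 0.028 0.029 0.01 ]
26.45 [ 0.5715 -0.0831  0.1933] q6 116.0
```

Call:
{"fn": "drive_tool", "kwargs": {"rows": [{"dx":0,"dy":0,"dz":0,"wx":0,"wy":0,"wz":0.4,"hand":5}]}}

```text
clock: 26.55
eef_pos: [0.5715, -0.0831, 0.1933]
tool_rot: [0.875, 0.433, 0.192, 0.099]
ft_force: [-6.7, -0.7, 10.9]
grip_width: 0.0187
grasp_force: 61.5
```

```bash
python3 t2.py;python3 t.py
```

```text
tool-frame F [ -1.5  -0.7 -12.8] M [ 0.572 -0.591 -0.276] q6 118.0 tau6 -0.146
avg F,M [ -1.349  -0.905 -12.09    0.511  -0.582  -0.208] sd [0.322 0.061 0.42  0.022 0.023 0.033]
26.65 [ 0.5715 -0.0831  0.1933] q6 118.0
```

Call:
{"fn": "drive_tool", "kwargs": {"rows": [{"dx":0,"dy":0,"dz":0,"wx":0,"wy":0,"wz":0.4,"hand":5}]}}

```text
clock: 26.75
eef_pos: [0.5714, -0.083, 0.1933]
tool_rot: [0.883, 0.417, 0.194, 0.096]
ft_force: [-7.2, -0.2, 9.9]
grip_width: 0.0186
grasp_force: 61.5
```

```bash
python3 t2.py;python3 t.py
```

```text
tool-frame F [ -1.7  -1.7 -12. ] M [ 0.555 -0.59  -0.248] q6 120.0 tau6 -0.127
avg F,M [ -0.454  -0.96  -11.689   0.486  -0.604  -0.18 ] sd [0.113 0.393 0.095 0.015 0.003 0.018]
26.85 [ 0.5714 -0.083   0.1933] q6 120.0
```

Call:
{"fn": "drive_tool", "kwargs": {"rows": [{"dx":0,"dy":0,"dz":0,"wx":0,"wy":0,"wz":0.4,"hand":5}]}}

```text
clock: 26.95
eef_pos: [0.5714, -0.083, 0.1933]
tool_rot: [0.89, 0.402, 0.195, 0.092]
ft_force: [-6.1, -1.5, 10.3]
grip_width: 0.0187
grasp_force: 61.5
```

```bash
python3 t2.py;python3 t.py
```

```text
tool-frame F [ -2.    0.1 -12. ] M [ 0.572 -0.633 -0.333] q6 122.0 tau6 -0.121
avg F,M [ -1.99   -0.839 -11.366   0.54   -0.61   -0.201] sd [0.135 0.374 0.354 0.03  0.009 0.014]
27.05 [ 0.5714 -0.083   0.1933] q6 122.0
```

Call:
{"fn": "drive_tool", "kwargs": {"rows": [{"dx":0,"dy":0,"dz":0,"wx":0,"wy":0,"wz":0.4,"hand":5}]}}

```text
clock: 27.15
eef_pos: [0.5713, -0.0829, 0.1933]
tool_rot: [0.897, 0.386, 0.197, 0.089]
ft_force: [-6.6, -0.6, 11.1]
grip_width: 0.0186
grasp_force: 61.5
```

```bash
python3 t2.py;python3 t.py
```

```text
tool-frame F [ -1.4  -0.5 -12.9] M [ 0.611 -0.651 -0.25 ] q6 124.0 tau6 -0.133
avg F,M [ -1.751  -1.226 -12.213   0.574  -0.604  -0.201] sd [0.435 0.171 0.466 0.013 0.018 0.02 ]
27.25 [ 0.5713 -0.0829  0.1932] q6 124.0
```

The torque pattern settles the doubt. Resistance was steady at about 0.15 N m up to about 285°. After that the loaded and free zones stay fixed at 60° intervals, so the bolt no longer moves: it is at its stop, and the key presses clockwise against it at 0.2–0.3 N m. Withdrawing along the axis.

Call:
{"fn": "drive_tool", "kwargs": {"rows": [{"dx":0,"dy":0,"dz":-0.06,"wx":0,"wy":0,"wz":0,"hand":5},{"dx":0,"dy":0,"dz":-0.15,"wx":0,"wy":0,"wz":0,"hand":5},{"dx":0,"dy":0,"dz":-0.3,"wx":0,"wy":0,"wz":0,"hand":5},{"dx":0,"dy":0,"dz":-0.45,"wx":0,"wy":0,"wz":0,"hand":5},{"dx":0,"dy":0,"dz":-0.6,"wx":0,"wy":0,"wz":0,"hand":5},{"dx":0,"dy":0,"dz":-0.8,"wx":0,"wy":0,"wz":0,"hand":5},{"dx":0,"dy":0,"dz":-1.1,"wx":0,"wy":0,"wz":0,"hand":5},{"dx":0,"dy":0,"dz":-1.4,"wx":0,"wy":0,"wz":0,"hand":5},{"dx":0,"dy":0,"dz":-1.4,"wx":0,"wy":0,"wz":0,"hand":5}]}}

```text
clock: 28.15
eef_pos: [0.5427, -0.0824, 0.2584]
tool_rot: [0.897, 0.386, 0.199, 0.089]
ft_force: [0.2, -0.2, -0.4]
grip_width: 0.0186
grasp_force: 64.5
```

```bash
python3 - <<'E'
from h import *
stat();torq();a=bot.camera('top');b=bot.camera('side');p,r,_=pose();np.savez('look3.npz',a=a,b=b)
im=crop(b,255,125,60,70,8)
for L_,col in((.1,(0,255,0)),(.085,(0,0,255))):
    Q=r*R.from_euler('x',180,degrees=True);t=p+r.apply([0,0,L_])
    h=cv2.convexHull(((side.px(Q.apply(BOX)+t)-[255,125]+.5)*8).astype(np.int32));cv2.polylines(im,[h],True,col,1)
    for z in(0,.085):
        c=((side.px(t+Q.apply([0,0,z]))-[255,125]+.5)*8)[0];cv2.circle(im,(int(c[0]),int(c[1])),4,col,1);print(L_,z,c)
cv2.imwrite('pics/c8.png',im)
E
```

```text
t 28.15 p [ 0.5427 -0.0824  0.2584] y [ 0.656 -0.686  0.313] z [ 0.425  -0.007  -0.9052] q [-10.9   1.2 -17.6  46.4   4.2 123.5] F [ 0.2 -0.2 -0.4] M [ 0.02  0.55 -0.02] w 0.01861391452108683 g 64.51795220375061
tool-frame F [-0.2  0.1  0.4] M [ 0.4   -0.372  0.025] q6 123.5 tau6 -0.011
0.1 0 [246.19199865 389.5228239 ]
0.1 0.085 [154.95931009 220.3913101 ]
0.085 0 [230.93932909 361.24669687]
0.085 0.085 [137.56649797 188.1476846 ]
```

View pics/c8.png

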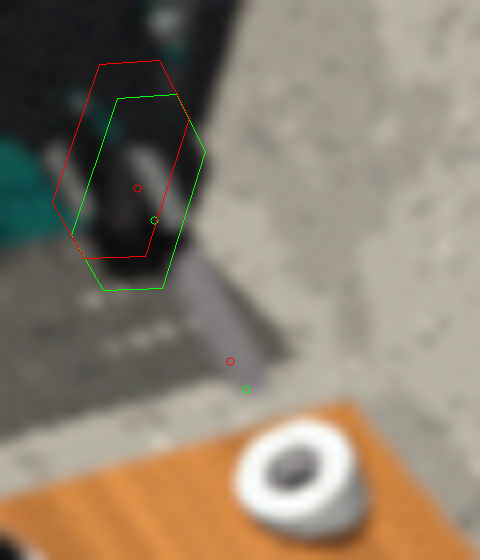

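The side crop shows the key tip at about (258,385), versus a prediction of (246,390). The key sits a few mm off and slightly pitched in the grip, so I'm estimating that before placing it.

```bash
python3 - <<'E'
from h import *
z=np.load('look3.npz');b=z['b'].astype(int)
# automatic shaft edges: greyish-purple vs background, along rows
p,r,_=pose()
f=lambda c:np.array([255,125])+np.array(c)/8-.5
tipx=f([256,388]);mid=f([222,318])
def g(v):
    # key in tool: tip at x=a,z=bz ; axis pitched phi about tool y ; 
    a,bz,phi=v;t=np.array([a,0,bz]);up=np.array([np.sin(phi),0,-np.cos(phi)])
    T=p+r.apply(t);M=p+r.apply(t+up*.035);S=p+r.apply(t+up*.0)
    mm=side.px(M)[0];tt=side.px(T)[0];d=(mm-tt)/np.linalg.norm(mm-tt)
    n=np.array([-d[1],d[0]])
    return np.r_[tt-tipx,3*(n@(mid-tt))]
s=least_squares(g,[0,.1,0],x_scale=[.01,.01,.1]);print(s.x*[1e3,1e3,57.3],s.fun)
# scan shaft centre per row in picture
for v in range(158,175):
    row=b[v,270:296];print(v,' '.join('%d'%x for x in row.sum(1)//3))
print(side.px([p+r.apply([0,0,.1]),p+r.apply([.01,0,.1]),p+r.apply([0,.01,.1])]))
E
```

```text
[  5.27223529 106.09614014   2.78931017] [ 5.68434189e-14 -5.68434189e-14  2.39147738e-15]
158 17 17 20 21 23 40 71 105 124 126 123 121 132 153 170 175 174 170 172 168 160 155 153 153 153 152
159 34 34 40 44 46 56 83 109 127 129 124 118 116 135 160 169 168 169 171 172 168 162 158 153 152 153
160 77 66 70 73 74 78 93 112 126 130 127 122 111 110 134 154 163 166 172 175 171 168 162 156 150 150
161 107 92 86 89 86 89 95 110 121 127 128 124 114 100 104 128 154 169 174 177 175 174 170 162 155 155
162 100 91 89 86 88 89 92 103 115 123 126 126 122 107 93 102 130 158 171 177 175 175 175 172 170 168
163 90 86 83 83 88 89 89 97 107 120 127 128 126 117 100 93 107 137 160 174 176 175 176 176 175 173
164 88 85 82 85 89 94 93 95 110 123 126 126 127 121 109 96 96 111 136 160 171 174 174 175 176 172
165 84 87 91 94 107 114 107 102 114 126 123 124 125 127 118 103 94 93 106 133 154 162 162 166 172 174
166 93 105 115 113 120 129 120 102 100 108 116 122 124 127 123 113 97 88 92 107 128 145 149 159 171 173
167 103 116 128 122 110 109 106 94 88 94 105 117 124 125 127 120 105 93 89 95 119 144 155 161 170 173
168 104 103 110 106 93 91 91 89 88 92 96 108 121 125 126 125 112 101 90 89 108 133 154 167 173 177
169 94 93 91 90 88 88 86 88 89 89 96 101 114 122 126 126 120 107 96 97 108 128 149 164 175 175
170 90 88 87 87 87 87 88 88 90 87 89 96 108 117 122 126 122 116 113 120 135 152 164 172 175 175
171 90 90 86 84 82 87 88 89 88 91 93 97 103 114 121 123 123 123 137 150 156 163 173 175 176 177
172 89 88 88 87 86 89 91 95 100 108 121 124 128 126 127 124 124 129 143 159 166 170 173 175 177 179
173 88 90 90 92 93 98 110 124 132 145 159 162 163 157 143 135 135 142 151 162 171 173 174 176 177 176
174 94 95 102 107 116 125 144 160 166 172 179 177 174 170 162 157 156 160 162 169 174 177 173 174 174 174
[[285.27399983 173.19035299]
 [286.15833947 170.1477574 ]
 [288.81816108 173.11116398]]
```

```bash
python3 - <<'E'
from h import *
units([.5135,.2392,.275],tool(90.5))
p,r,_=pose()
w=(r.inv()*tool(90.5)).as_rotvec();d=r.inv().apply(np.array([.5135,.2392,.275])-p)/.05
for k in np.linspace(0,1,15)[1:]:print(np.round(np.r_[d*min(1,k*1.15),np.degrees(w)/5*k],2).tolist(), np.round((r*R.from_rotvec(w*k)).as_matrix()[:,2],2))
E
```

```text
d [ 4.425 -4.672 -0.627] w [  5.755   2.61  -26.268]
[0.36, -0.38, -0.05, 0.41, 0.19, -1.88] [ 0.41  0.03 -0.91]
[0.73, -0.77, -0.1, 0.82, 0.37, -3.75] [ 0.38  0.06 -0.92]
[1.09, -1.15, -0.15, 1.23, 0.56, -5.63] [ 0.36  0.09 -0.93]
[1.45, -1.54, -0.21, 1.64, 0.75, -7.51] [ 0.33  0.11 -0.94]
[1.82, -1.92, -0.26, 2.06, 0.93, -9.38] [ 0.29  0.13 -0.95]
[2.18, -2.3, -0.31, 2.47, 1.12, -11.26] [ 0.25  0.14 -0.96]
[2.54, -2.69, -0.36, 2.88, 1.3, -13.13] [ 0.22  0.14 -0.97]
[2.91, -3.07, -0.41, 3.29, 1.49, -15.01] [ 0.18  0.14 -0.97]
[3.27, -3.45, -0.46, 3.7, 1.68, -16.89] [ 0.14  0.13 -0.98]
[3.63, -3.84, -0.52, 4.11, 1.86, -18.76] [ 0.1   0.11 -0.99]
[4.0, -4.22, -0.57, 4.52, 2.05, -20.64] [ 0.07  0.09 -0.99]
[4.36, -4.61, -0.62, 4.93, 2.24, -22.52] [ 0.04  0.07 -1.  ]
[4.42, -4.67, -0.63, 5.34, 2.42, -24.39] [ 0.02  0.03 -1.  ]
[4.42, -4.67, -0.63, 5.75, 2.61, -26.27] [ 0. -0. -1.]
```

Call:
{"fn": "drive_tool", "kwargs": {"rows": [{"dx":0.27,"dy":-0.28,"dz":-0.1,"wx":0.34,"wy":0.15,"wz":-1.55,"hand":5},{"dx":0.54,"dy":-0.57,"dz":-0.2,"wx":0.68,"wy":0.31,"wz":-3.1,"hand":5},{"dx":0.8,"dy":-0.85,"dz":-0.3,"wx":1.02,"wy":0.46,"wz":-4.65,"hand":5},{"dx":1.07,"dy":-1.13,"dz":-0.4,"wx":1.36,"wy":0.62,"wz":-6.2,"hand":5},{"dx":1.34,"dy":-1.41,"dz":-0.5,"wx":1.7,"wy":0.77,"wz":-7.75,"hand":5},{"dx":1.61,"dy":-1.7,"dz":-0.6,"wx":2.04,"wy":0.92,"wz":-9.3,"hand":5},{"dx":1.88,"dy":-1.98,"dz":-0.6,"wx":2.38,"wy":1.08,"wz":-10.85,"hand":5},{"dx":2.15,"dy":-2.27,"dz":-0.6,"wx":2.72,"wy":1.23,"wz":-12.4,"hand":5},{"dx":2.42,"dy":-2.55,"dz":-0.6,"wx":3.06,"wy":1.39,"wz":-13.95,"hand":5},{"dx":2.68,"dy":-2.83,"dz":-0.6,"wx":3.4,"wy":1.54,"wz":-15.5,"hand":5},{"dx":2.95,"dy":-3.11,"dz":-0.6,"wx":3.74,"wy":1.69,"wz":-17.05,"hand":5},{"dx":3.22,"dy":-3.4,"dz":-0.6,"wx":4.08,"wy":1.85,"wz":-18.6,"hand":5},{"dx":3.49,"dy":-3.68,"dz":-0.6,"wx":4.42,"wy":2,"wz":-20.15,"hand":5},{"dx":3.76,"dy":-3.97,"dz":-0.6,"wx":4.76,"wy":2.15,"wz":-21.7,"hand":5},{"dx":4.03,"dy":-4.25,"dz":-0.62,"wx":5.1,"wy":2.31,"wz":-23.25,"hand":5},{"dx":4.3,"dy":-4.54,"dz":-0.63,"wx":5.43,"wy":2.46,"wz":-24.8,"hand":5},{"dx":4.42,"dy":-4.67,"dz":-0.63,"wx":5.75,"wy":2.61,"wz":-26.27,"hand":5},{"dx":4.42,"dy":-4.67,"dz":-0.63,"wx":5.75,"wy":2.61,"wz":-26.27,"hand":5},{"dx":4.42,"dy":-4.67,"dz":-0.63,"wx":5.75,"wy":2.61,"wz":-26.27,"hand":5}]}}

```text
clock: 30.15
eef_pos: [0.5135, 0.239, 0.2736]
tool_rot: [-0.003, 1.0, -0.0, -0.001]
ft_force: [-0.5, -1.1, -1.4]
grip_width: 0.0184
grasp_force: 64.4
```

```bash
python3 - <<'E'
from h import *
stat();b=bot.camera('side');np.savez('look4.npz',b=b);p,r,_=pose()
pts=[p+r.apply([0,0,d]) for d in(0,.015,.05,.1)]+[p+r.apply([.01,0,.1]),p+r.apply([0,.01,.1])]
px=side.px(pts);print(np.round(px,1).tolist())
u,v=px[3]
for y in range(int(v)-18,int(v)+8):
    print(y,' '.join('%3d'%x for x in b[y,int(u)-14:int(u)+15].astype(int).sum(1)//3))
print(int(u)-14)
E
```

```text
t 30.15 p [0.5135 0.239  0.2736] y [-0.007  1.    -0.   ] z [-1.9e-03 -2.0e-04 -1.0e+00] q [24.9 21.  14.9 84.   0.  24.5] F [-0.5 -1.1 -1.4] M [ 0.04 -0.01 -0.02] w 0.018431832112177204 g 64.40055727958679
[[214.8, 87.8], [215.2, 92.6], [216.0, 103.3], [217.0, 117.9], [214.0, 118.6], [215.9, 116.4]]
99 136 121 118 116 109 101  95  89  87  94 113 126 118 100  83  67  67  64  61  56  58  59  58  59  56  57  57  56  58
100 102  92  91  87  81  79  79  81  77  91 118 136 129 109  84  65  56  59  60  56  58  57  57  52  57  56  54  58  63
101  81  77  80  78  73  67  65  65  68  87 115 134 130 111  87  66  58  55  53  56  54  56  56  60  64  73  81  89 101
102  70  65  69  64  64  57  57  58  60  79 113 132 131 113  89  67  57  56  57  61  69  78  87  94 111 130 139 149 160
103  62  58  58  57  57  56  60  62  61  77 109 132 131 112  90  75  75  78  88 100 121 136 146 151 167 182 188 187 188
104  57  58  58  61  61  68  86  94  84  82 106 128 131 116 101 109 128 140 147 157 174 186 187 188 190 193 193 192 191
105  67  66  66  67  70  87 125 156 148 120 111 127 129 119 125 156 181 187 186
[... 1624 characters left out ...]
 216 218 218 214 210 197 169 145 136 146 179 215 233 240 244 248 250 251 251 251 252 252 251 252
120 221 224 223 215 214 211 205 203 202 200 192 176 169 167 181 208 238 248 251 251 252 252 252 250 249 250 251 251 251
121 223 218 206 197 194 196 194 196 202 206 203 200 200 200 205 222 238 247 251 251 252 252 251 246 241 243 250 251 251
122 204 200 194 188 192 190 194 200 210 220 222 217 213 210 211 220 234 242 248 250 251 252 251 244 229 234 247 251 251
123 189 188 189 195 197 199 198 203 210 220 225 222 214 200 191 205 226 235 242 248 250 251 251 243 223 228 244 250 250
124 189 190 190 194 198 201 200 201 204 213 221 221 213 181 151 178 218 232 237 243 249 251 250 241 219 222 241 246 245
203
```

Call:
{"fn": "drive_tool", "kwargs": {"rows": [{"dx":-0.08,"dy":0,"dz":0.2,"wx":0,"wy":0,"wz":0,"hand":5},{"dx":-0.08,"dy":0,"dz":0.5,"wx":0,"wy":0,"wz":0,"hand":5},{"dx":-0.08,"dy":0,"dz":0.8,"wx":0,"wy":0,"wz":0,"hand":5},{"dx":-0.08,"dy":0,"dz":1,"wx":0,"wy":0,"wz":0,"hand":5},{"dx":-0.08,"dy":0,"dz":1.1,"wx":0,"wy":0,"wz":0,"hand":5},{"dx":-0.08,"dy":0,"dz":1.2,"wx":0,"wy":0,"wz":0,"hand":5},{"dx":-0.08,"dy":0,"dz":1.3,"wx":0,"wy":0,"wz":0,"hand":5},{"dx":-0.08,"dy":0,"dz":1.3,"wx":0,"wy":0,"wz":0,"hand":5}]}}

```text
clock: 31.0
eef_pos: [0.5174, 0.2389, 0.2094]
tool_rot: [-0.004, 1.0, 0.0, -0.001]
ft_force: [0.4, 0.5, -1.5]
grip_width: 0.0186
grasp_force: 64.4
```

```bash
python3 - <<'E'
from h import *
stat();units([.5175,.2392,.1405],tool(90.3))
E
```

```text
t 31.0 p [0.5174 0.2389 0.2094] y [-0.009  1.     0.   ] z [-1.e-03  2.e-04 -1.e+00] q [24.8 22.6  7.8 75.2  0.  24.3] F [ 0.4  0.5 -1.5] M [-0.02  0.    0.05] w 0.018582135996538976 g 64.42177534103394
d [-0.003  0.005  1.377] w [ 0.002 -0.012  0.039]
```

Call:
{"fn": "drive_tool", "kwargs": {"rows": [{"dx":0,"dy":0.005,"dz":0.3,"wx":0,"wy":0,"wz":0,"hand":5},{"dx":0,"dy":0.005,"dz":0.6,"wx":0,"wy":0,"wz":0,"hand":5},{"dx":0,"dy":0.005,"dz":0.9,"wx":0,"wy":0,"wz":0,"hand":5},{"dx":0,"dy":0.005,"dz":1.15,"wx":0,"wy":0,"wz":0,"hand":5},{"dx":0,"dy":0.005,"dz":1.25,"wx":0,"wy":0,"wz":0,"hand":5},{"dx":0,"dy":0.005,"dz":1.32,"wx":0,"wy":0,"wz":0,"hand":5},{"dx":0,"dy":0.005,"dz":1.36,"wx":0,"wy":0,"wz":0,"hand":5},{"dx":0,"dy":0.005,"dz":1.36,"wx":0,"wy":0,"wz":0,"hand":5}]}}

```text
clock: 31.8
eef_pos: [0.5177, 0.2394, 0.1421]
tool_rot: [-0.004, 1.0, 0.0, -0.0]
ft_force: [0.1, 0.6, -0.3]
grip_width: 0.0186
grasp_force: 64.5
```

```bash
python3 - <<'E'
from h import *
stat()
E
```

```text
t 31.8 p [0.5177 0.2394 0.1421] y [-0.009  1.     0.001] z [-0.e+00  7.e-04 -1.e+00] q [24.8 25.1  1.2 66.1  0.  24.3] F [ 0.1  0.6 -0.3] M [-0.04  0.03  0.01] w 0.0186271739185823 g 64.46377158164978
```

Call:
{"fn": "drive_tool", "kwargs": {"rows": [{"dx":0,"dy":0,"dz":0.02,"wx":0,"wy":0,"wz":0,"hand":5},{"dx":0,"dy":0,"dz":0.04,"wx":0,"wy":0,"wz":0,"hand":5},{"dx":0,"dy":0,"dz":0.05,"wx":0,"wy":0,"wz":0,"hand":5}]}}

```text
clock: 32.1
eef_pos: [0.5176, 0.2394, 0.1395]
tool_rot: [-0.004, 1.0, 0.0, -0.0]
ft_force: [-0.1, 0.1, -1.9]
grip_width: 0.0181
grasp_force: 64.5
```

Call:
{"fn": "drive_tool", "kwargs": {"rows": [{"dx":0,"dy":0,"dz":0,"wx":0,"wy":0,"wz":0,"hand":22},{"dx":0,"dy":0,"dz":0,"wx":0,"wy":0,"wz":0,"hand":30},{"dx":0,"dy":0,"dz":0,"wx":0,"wy":0,"wz":0,"hand":45},{"dx":0,"dy":0,"dz":0,"wx":0,"wy":0,"wz":0,"hand":60},{"dx":0,"dy":0,"dz":-0.3,"wx":0,"wy":0,"wz":0,"hand":60},{"dx":0,"dy":0,"dz":-0.8,"wx":0,"wy":0,"wz":0,"hand":60},{"dx":0,"dy":0,"dz":-1.5,"wx":0,"wy":0,"wz":0,"hand":60},{"dx":1,"dy":0,"dz":-2.2,"wx":0,"wy":0,"wz":0,"hand":60},{"dx":2,"dy":0,"dz":-2.6,"wx":0,"wy":0,"wz":0,"hand":60},{"dx":3,"dy":0,"dz":-2.6,"wx":0,"wy":0,"wz":0,"hand":60},{"dx":3.5,"dy":0,"dz":-2.6,"wx":0,"wy":0,"wz":0,"hand":60},{"dx":3.5,"dy":0,"dz":-2.6,"wx":0,"wy":0,"wz":0,"hand":60}]}}

```text
clock: 33.3
eef_pos: [0.3386, 0.2371, 0.2703]
tool_rot: [-0.006, 1.0, 0.0, -0.001]
ft_force: [0.9, 0.5, 0.4]
grip_width: 0.0599
grasp_force: 0.0
```

```bash
python3 - <<'E'
from h import *
stat();a=bot.camera('top');b=bot.camera('side');np.savez('look5.npz',a=a,b=b)
cv2.imwrite('pics/c9.png',np.vstack([np.hstack([crop(a,100,145,60,50,6),crop(b,190,100,60,50,6)]),np.hstack([crop(a,235,120,60,40,6),crop(b,265,165,60,40,6)])]))
for c in('top','side'):
    for t in('sugar_pot','strainer','reamer'):print(c,t,[(np.round(d['extent']),round(d['score'],2)) for d in bot.look_for(c,t)][:1])
E
```

```text
t 33.3 p [0.3386 0.2371 0.2703] y [-0.012  1.     0.001] z [-1.3e-03  7.0e-04 -1.0e+00] q [34.9  3.3 -8.  78.7  0.1 34.3] F [0.9 0.5 0.4] M [-0.   -0.04  0.03] w 0.059947588566127454 g 0.0
top sugar_pot [(array([331., 163.,  40.,  32.]), 0.81)]
top strainer [(array([396., 224.,  31.,  78.]), 0.88)]
top reamer [(array([210., 234.,  18.,  60.]), 0.57)]
side sugar_pot [(array([304., 227.,  34.,  37.]), 0.71)]
side strainer [(array([290., 353.,  91.,  47.]), 0.73)]
side reamer [(array([205., 201.,  50.,  22.]), 0.9)]
```

View pics/c9.png

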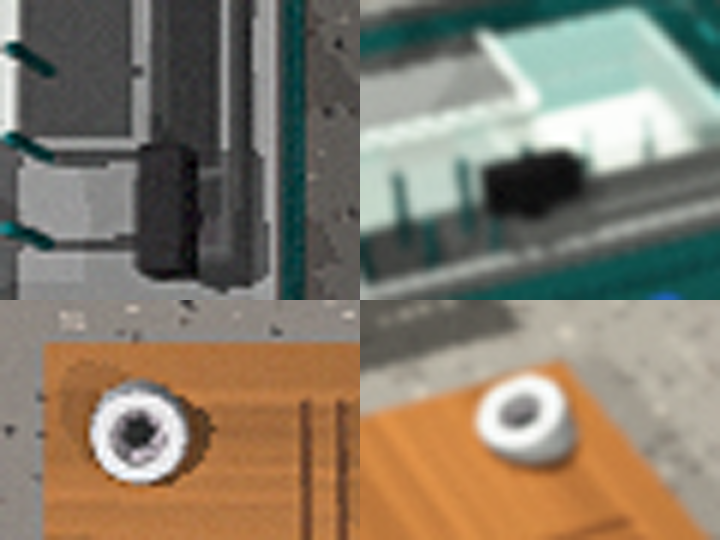

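The key hangs upright in its pocket as it did at the start, with the bar at about (218,131) in the side view. The socket is clear, and the pot, strainer and reamer are where they were. Handing in.

```bash
python3 -c "
from workcell import bot
print(bot.job_done())"
```

```text
the job is handed in; nothing more can be done
None
```

I handed the job in at about 33 s: bolt turned clockwise to what I judge is its stop, key back upright in its pocket, pot, strainer and reamer unmoved. I judged the stop from torque, not a clear hard stop: resistance held near 0.15 N m to about 285°, then the key seemed to slip in the recess every 60°.

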